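# Pack the ink set into its two-layer box

## Robot

A 6-joint arm with a two-finger parallel gripper is mounted at the origin on a cart in front of the work surface, level with it; the furniture and walls round the work are solid. World frame = base frame: x ahead of the robot, y to its left, z up, the work surface at z = 0. Lengths are in m, angles in degrees, forces in N, time in s.
With the tool pointing down it reaches from about 0.25 to 0.725 m from the base axis. Payload 9.7 kg.
Tool frame: the origin (TCP) lies between the finger pads; the fingertips stand bot.tcp_to_tips ahead of it and the grasp point (between the pads) lies 11 mm behind it (bot.tcp_to_tips is the distance from the TCP to the fingertips, in m); z points along the fingers, y is the line along which they close (so a half turn about z gives the same grasp; the last joint's range is limited). The gripper opens to 85 mm and grips with 20 to 120 N. Pads are 22 mm wide; open, the fingers measure 114 mm over their backs; the gripper's body (76 mm by 85 mm) begins 54 mm behind the grasp point. The pads swing forward as they close: fully open they stand 13 mm farther back than shut.
Start: joints at [-76.662, 4.979, 10.078, 95.1, 0, 90], TCP at [0.127, -0.535, 0.239] pointing down, gripper open.
Joint ranges: [-179.16, 179.16], [-48.56, 103.87], [-65.8, 70.77], [-126.05, 130.52], [-82.76, 87.17], [-180, 180]. Speed limits (degrees/s): [127.2, 127.2, 147.25, 180, 180, 180].

## Interface

Orientations are given as [roll, pitch, yaw] about the fixed x, y, z axes, in that order (R = Rz(yaw) Ry(pitch) Rx(roll)).
In Python, from workcell import bot gives the robot as it stands. The module is installed in compiled form; this text tells all that it offers.
- The arm moves only by the tool carry_out, never from a script. Its arguments are lists of equal length, an entry for each row: "linear": the shift along the world's x, y, z normalised to -1 to 1, where 1 is 2 cm, a list of three; "rotation": the turn, a rotation vector about the world's x, y, z normalised to -1 to 1, where 1 is 8 degrees, a list of three; "grip": the closure, from -1 (fully open) to 1 (shut). In form: {"linear": [[tx, ty, tz], ...], "rotation": [[rx, ry, rz], ...], "grip": [grip, ...]}. A call has 1 to 12 rows; each row shifts and turns the commanded pose from where the row before left it; what a row does not reach is not made up. A row lasts 1/10 s, in which the tool goes at most 50 mm and 8.59 degrees, less where a joint would pass 70% of its speed; a pose out of reach is approached as far as the arm can. A call with a number of a shift or a turn outside -1 to 1 is refused whole. A call with a gripper value outside its range is refused whole. The fingers move at their own pace and stop on an object; "grip_force" is the grip in N (left out, the last holds). Time passes only in rows, so rows that do not move let the fingers close. It gives the time, the measured TCP pose, the force, the opening and the grip force at its end, in the units of the state.
- bot.get_obs(): the state, without advancing time (a new reading comes with each control period).
- bot.camera(name): name is "scene" or "top" or "wrist"; returns the picture (420x560x3 uint8, blue, green, red); there is no depth.
- bot.camera_model(name): a dict with "fx", "fy", "cx", "cy" (pixels), "camera_from_world" (4x4, takes a point from world to camera coordinates). Camera axes: x right, y up, looking along -z (the intrinsics and any distortion apply to the point x, -y, -z); pixel columns grow to the right and rows downward; lengths in m; the calibration is good to about 2 mm. A picture is of the moment at which its call begins: read the wrist's pose just before it. camera_model takes no time and is no camera call; for the wrist camera it gives the pose at the moment of the call.
- bot.job_done(): hands the job in; it is judged then, once.
The state is a dict: "time": time; "q": joint angles; "qd": joint speeds; "joint_efforts": joint torques, N m; "ee_pos": TCP position; "tcp_rot": TCP orientation; "wrist_force": force on the tool from outside, world axes, zero at the start; "torque": the same for the moment, N m; "opening": finger opening in m; "grasp_force": force on a finger pad.
Only numpy, scipy, OpenCV 4.12 (cv2) and the standard library are available. Lean on these libraries where they do the work, as an engineer would, in place of code of your own. Each camera call takes 0.05 s, during which the arm holds its last target. There are 200 camera calls.

## Task

Pack the ink-painting set into the open wooden box: first set the ink stone and the brush rest flat in their two felt-lined seats on the bottom of the box, then lower the lift-out tray into the box over them until it lies level on its ledges. After that lay the black ink stick in the tray's felt-lined bed and the round dark brush in the tray's two V-rests. Leave the stoppered jar and the amber dropper bottle that stand behind these pieces where they are.

Things in the scene. Friction and masses are not known exactly. Their poses are not given: they have to be found in the camera images.
- set_box: fixed open pale wooden box (mm) 282 (x) x 148 (y) x 38 high; origin: centre of underside. Inside 266 x 132, floor z=6; a 12-wide ledge at each x end, top z=30, carries the tray. On the floor two grey felt seats with 5-high corner cleats: large (ink stone) centre (-55, 0), clear 115 x 79; small (brush rest) centre (66, 0), clear 84 x 35. Pieces lie lengthwise along the box's x, either way
- tray: loose tray (mm), board 258 (x) x 124 (y) x 8; origin: centre of underside; fits the box's mouth with 4 play all round, either end first. Finger grip at its centre: 60 (x) x 10 (y), top z=30, pinch along y. Stick bed centre (0, 38): felt, floor z=8, clear 84 x 26, ridges 5 high at x=+-28. Brush centre (0, -38), along x either way, in V-rests 7 high, 16 wide at x=+-62; its axis then at z=14
- ink_stone: black ink stone, a rounded low slab 63 (its x) x 99 (its y) x 21 mm high, 0.3 kg; origin at the centre of its underside, z up; grasp across x
- brush_rest: pale green brush rest shaped like a small row of hills, 19 (its x) x 68 (its y) x 22 mm high; origin at the centre of its underside, z up; grasp across x at the middle
- ink_stick: black ink stick, flat bar 19 (its x) x 72 (its y) x 10 mm high; origin at the centre of its underside, z up; grasp across x
- brush_mid (a point): middle of the round brush with the dark brown handle, 240 mm long (y), 10 thick, bristles at -y; the point is on its axis, 5 above the bench at the start, near its centre of mass; grasp across here. The brush can roll, so its x and z axes may point anywhere round its length
- stopper_jar: bystander: small round glass jar with a glass stopper, 27 across, 61 mm high, loose; origin at the centre of its underside. Not part of the set
- amber_bottle: bystander: small round amber bottle with a black dropper top, 28 across, 86 mm high, loose; origin at the centre of its underside. Not part of the set
Not all that is in view belongs to the job. Of the things shaped like the ink_stick, the black one is meant.

How it is judged (in metres and radians):
On the way, in this order (a step that is already met when the one before it is completed fails the run):
1. the ink stone and the brush rest lie flat in their seats on the bottom of the box (x of ink_stone in the frame of set_box between -0.067 and -0.043 m and y of ink_stone in the frame of set_box between -0.012 and 0.012 m and z of ink_stone in the frame of set_box between 0.003 and 0.009 m and angle between the y axis of ink_stone and the x axis of set_box, either way round below 0.26 rad and angle between ink_stone's own z axis and vertical below 0.08 rad and x of brush_rest in the frame of set_box between 0.054 and 0.078 m and y of brush_rest in the frame of set_box between -0.012 and 0.012 m and z of brush_rest in the frame of set_box between 0.003 and 0.009 m and angle between the y axis of brush_rest and the x axis of set_box, either way round below 0.35 rad and angle between brush_rest's own z axis and vertical below 0.1 rad), for 0.2 s.
2. the tray lies level on its ledges in the box over them (all of step 1 and x of tray in the frame of set_box between -0.008 and 0.008 m and y of tray in the frame of set_box between -0.008 and 0.008 m and z of tray in the frame of set_box between 0.027 and 0.033 m and angle between the x axis of tray and the x axis of set_box, either way round below 0.08 rad and angle between tray's own z axis and vertical below 0.04 rad), for 0.2 s.
3. the ink stick lies in its bed and the brush in both V-rests of the tray (x of tray in the frame of set_box between -0.008 and 0.008 m and y of tray in the frame of set_box between -0.008 and 0.008 m and z of tray in the frame of set_box between 0.027 and 0.033 m and angle between the x axis of tray and the x axis of set_box, either way round below 0.08 rad and angle between tray's own z axis and vertical below 0.04 rad and x of ink_stick in the frame of tray between -0.012 and 0.012 m and y of ink_stick in the frame of tray between 0.03 and 0.046 m and z of ink_stick in the frame of tray between 0.005 and 0.011 m and angle between the y axis of ink_stick and the x axis of tray, either way round below 0.2 rad and angle between ink_stick's own z axis and vertical below 0.1 rad and x of brush_mid in the frame of tray between -0.015 and 0.015 m and y of brush_mid in the frame of tray between -0.044 and -0.032 m and z of brush_mid in the frame of tray between 0.011 and 0.017 m and angle between the y axis of brush_mid and the x axis of tray, either way round below 0.1 rad), for 0.2 s.
At the end, for the whole second after the job is handed in: Stone and rest flat on the box floor, within 12 mm of their seats' centres, lengthwise (15, 20 deg); tray level on its ledges (3 mm high, 8 mm sideways); stick flat in its bed (12 mm along, 8 across, 11 deg); brush down in both Vs (15 mm along, 6 across, 5 deg); all released, at rest (all of step 1 and all of step 3 and linear speed of each of ink_stone, brush_rest, tray, ink_stick below 0.02 m/s); the robot touches nothing.
It fails at once if the stoppered jar or the amber bottle is moved more than 30 mm (distance of any of stopper_jar, amber_bottle from where it was at the start of the episode above 0.03 m).
It also fails if it takes over 122 s, if anything falls off the work surface, if the arm or the gripper's body presses on something with over 40 N, if the wrist force passes 120 N, or if a joint passes its speed limit or range.

## Working session

There is one attempt and no reset: what is moved stays moved. The work goes in short steps, Python scripts to look and compute and a tool call to move; the robot and the scene stay as the last step left them, time stands still between calls to the robot, and variables do not carry over. Pictures are saved under pics/ and viewed, at most 18 in all, crops included, and the job is handed in when it is done.

Besides the shell and the picture viewer there is one more tool, called in YAML: its name, and indented under it one key for each argument. carry_out: Moves the arm, as the interface text tells. Its arguments: {"type":"object","properties":{"linear":{"type":"array","items":{"type":"array","items":{"type":"number"}}},"rotation":{"type":"array","items":{"type":"array","items":{"type":"number"}}},"grip":{"type":"array","items":{"type":"number"}},"grip_force":{"type":"number"}},"required":["linear","rotation","grip"]}

```bash
mkdir -p pics; cat > h.py <<'E'
import numpy as np, cv2
from workcell import bot
def ray(m,u,v):
    T=np.array(m["camera_from_world"]);R=T[:3,:3];c=-R.T@T[:3,3]
    d=R.T@np.array([(u-m["cx"])/m["fx"],-(v-m["cy"])/m["fy"],-1.]);return c,d
def onz(m,u,v,z):
    c,d=ray(m,u,v);return c+d*(z-c[2])/d[2]
def px(m,p):
    T=np.array(m["camera_from_world"]);q=T[:3,:3]@np.array(p)+T[:3,3]
    return m["cx"]+m["fx"]*q[0]/-q[2], m["cy"]-m["fy"]*q[1]/-q[2]
E
python3 - <<'E'
from h import *
for n in("scene","top"):
    cv2.imwrite(f"pics/{n}0.png",bot.camera(n)); m=bot.camera_model(n)
    print(n,{k:v for k,v in m.items() if k!="camera_from_world"}, ray(m,280,210))
o=bot.get_obs();print(o,bot.tcp_to_tips)
E
```

```text
scene {'fx': 380.09626706561863, 'fy': 380.09626706561863, 'cx': 278.2600312823459, 'cy': 212.00573893014163} (array([0.15909077, 0.62619787, 0.44405051]), array([ 0.48100057, -0.74342743, -0.46476113]))
top {'fx': 482.60500732539833, 'fy': 482.60500732539833, 'cx': 271.6563503281072, 'cy': 201.90089400473548} (array([ 0.4327399 , -0.00163811,  1.1332495 ]), array([ 0.12666461, -0.00365991, -0.99223144]))
{'time': 0.1, 'q': array([-7.66629944e+01,  5.00848373e+00,  1.00381969e+01,  9.51028362e+01,
        4.30496696e-04,  9.00000065e+01]), 'qd': array([-0.04793724, -0.06917851,  0.07603474, -0.00890806, -0.03585937,
       -0.02270105]), 'joint_efforts': array([-1.52193566e-03, -5.21561658e+01,  4.65654767e+01,  1.61244208e-02,
        2.55583944e-05, -2.72725373e-06]), 'ee_pos': array([ 0.12682332, -0.53494785,  0.23864172]), 'tcp_rot': array([-1.79926877e+02, -4.30488107e-04,  1.33369986e+01]), 'wrist_force': array([-0.49286134,  0.15679747,  0.42557081]), 'torque': array([-0.05541075, -0.03388197, -0.01988788]), 'grasp_force': 0.0, 'opening': 0.08531972709683143} 0.008
```

View pics/top0.png

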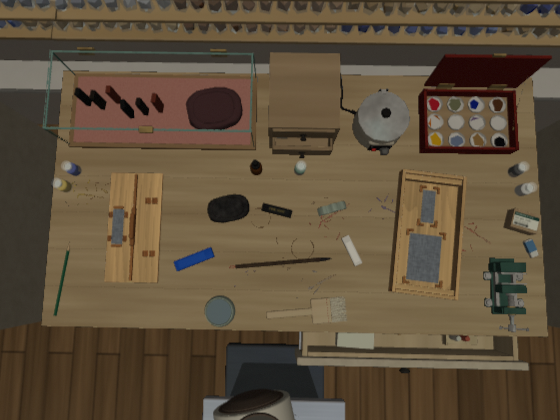

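View pics/scene0.png

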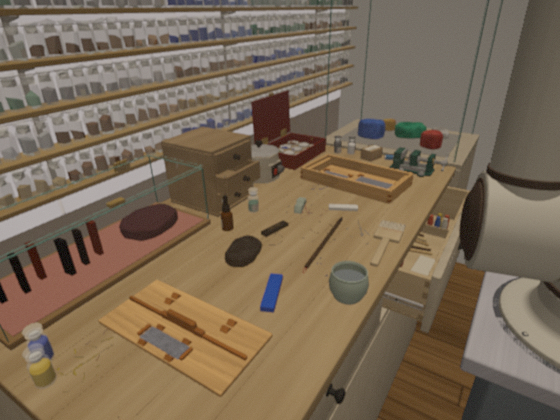

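Top picture (up = away from the robot). Candidates:
- **Stick:** black bar (277,211). The blue (194,259) and white (351,250) bars are the wrong colour.
- **Brush:** dark round brush from (235,266) to (329,259). The flat pale brush (305,310) and green pencil (62,282) are not it.
- **Stone:** black slab (228,208). The dark oval in the glass case (214,108) is not it.
- **Rest:** green hills (332,208).
- **Other pieces:** box (430,235), tray (134,228), amber bottle (256,167), jar (300,167).

Next is a close crop to check these.

```bash
python3 - <<'E'
from h import *
im=cv2.imread("pics/top0.png")
c=im[150:280,195:365]; c=cv2.resize(c,None,fx=4.5,fy=4.5,interpolation=cv2.INTER_CUBIC); c=np.clip(c*1.6,0,255).astype(np.uint8)
cv2.imwrite("pics/c1.png",c)
a=cv2.resize(im[165:290,95:175],None,fx=4.7,fy=4.7,interpolation=cv2.INTER_CUBIC)
b=cv2.resize(im[165:305,388:472],None,fx=4.2,fy=4.2,interpolation=cv2.INTER_CUBIC)
h=590
o=np.zeros((h,800,3),np.uint8);o[:a.shape[0],:a.shape[1]]=a[:h];o[:b.shape[0],400:400+b.shape[1]]=b
cv2.imwrite("pics/c2.png",np.clip(o*1.3,0,255).astype(np.uint8))
m=bot.camera_model("top")
print(np.array(m["camera_from_world"]).round(3))
for u,v in[(228,208),(277,211),(332,208),(282,263),(134,228),(430,235)]:print(u,v,onz(m,u,v,.01).round(3))
E
```

```text
[[ 0.021 -1.    -0.011  0.002]
 [ 0.99   0.019  0.143 -0.59 ]
 [-0.143 -0.014  0.99  -1.06 ]
 [ 0.     0.     0.     1.   ]]
228 208 [0.579 0.116 0.01 ]
277 211 [0.574 0.001 0.01 ]
332 208 [ 0.583 -0.128  0.01 ]
282 263 [ 0.453 -0.013  0.01 ]
134 228 [0.527 0.335 0.01 ]
430 235 [ 0.524 -0.355  0.01 ]
```

View pics/c1.png

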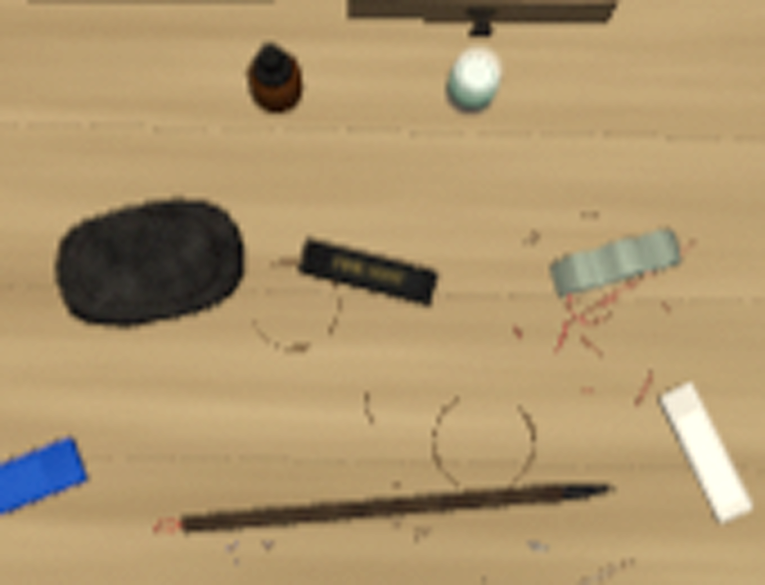

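View pics/c2.png

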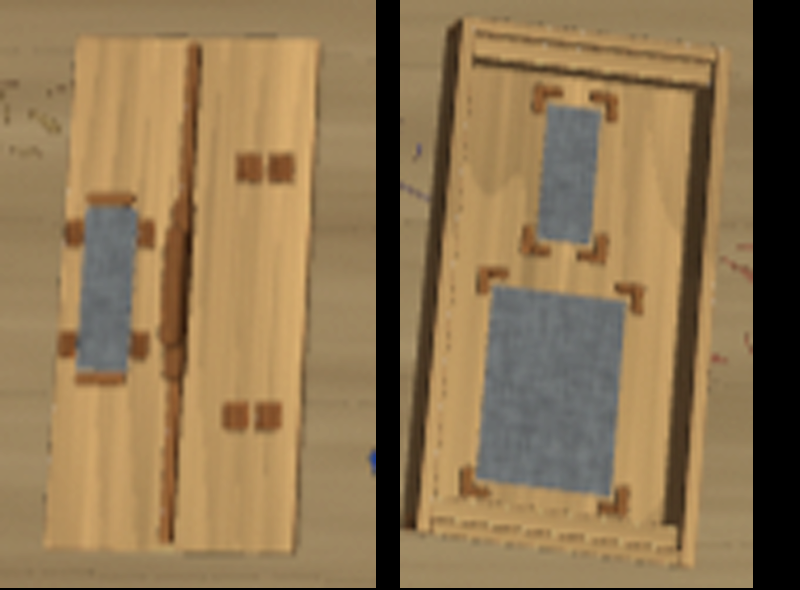

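The crop confirms the choices: black stick with gilt characters at full-image (277,211), green rest (332,208), stone (228,208), brush with its bristles at the right end (330,259). The tray's bed is on its left side and the box's large seat is at the near end, so both frames point roughly along world +x. Now I'll measure with masks.

```bash
cat >> h.py <<'E'
def comp(mask,roi,n=1,amin=15):
    """largest n blobs in roi (x0,y0,x1,y1): list of (centroid, angle pts, area, minAreaRect)"""
    k=np.zeros_like(mask);x0,y0,x1,y1=roi;k[y0:y1,x0:x1]=mask[y0:y1,x0:x1]
    cs,_=cv2.findContours(k,cv2.RETR_EXTERNAL,cv2.CHAIN_APPROX_NONE)
    cs=sorted(cs,key=cv2.contourArea)[::-1][:n]
    r=[]
    for c in cs:
        f=np.zeros_like(k);cv2.drawContours(f,[c],-1,255,-1);yx=np.argwhere(f)[:,::-1].astype(float)
        r.append(yx)
    return r
def world(m,pts,z):
    w=np.array([onz(m,u,v,z)[:2] for u,v in pts]);c=w.mean(0);e,V=np.linalg.eigh(np.cov((w-c).T));a=V[:,1]
    s=(w-c)@V; ext=np.percentile(s,99.5,0)-np.percentile(s,.5,0)
    ang=np.degrees(np.arctan2(a[1],a[0])); ang=(ang+90)%180-90
    return c,ang,ext[::-1],len(w)
E
cat > top.py <<'E'
from h import *
im=bot.camera("top");m=bot.camera_model("top")
hsv=cv2.cvtColor(im,cv2.COLOR_BGR2HSV);H,S,V=cv2.split(hsv)
B,G,R=[x.astype(int) for x in cv2.split(im)]
dark=((V<70)*255).astype(np.uint8); grey=((B>R-5)&(V>60)*1)*255; grey=grey.astype(np.uint8)
green=((G>=R)&(V>60)*1)*255; green=green.astype(np.uint8)
brown=((R-B>45)&(V<145)&(V>60))*255; brown=brown.astype(np.uint8)
def rep(n,k,roi,z,num=1):
    for p in comp(k,roi,num):
        c,a,e,l=world(m,p,z);print(n,c.round(4),"ang %.1f"%a,"ext",(e*1000).round(1),l,p.mean(0).round(1))
if __name__=="__main__":
    rep("stone",dark,(200,188,255,228),.0105);rep("stick",dark,(258,198,296,222),.006)
    rep("brush",dark,(228,252,335,272),.005);rep("rest",green,(313,196,350,220),.009)
    rep("seat",grey,(400,180,460,290),.007,2);rep("bed",grey,(105,195,130,255),.008)
    rep("vblk",brown,(141,190,163,270),.014,4)
E
python3 top.py
```

```text
stone [0.5783 0.1169] ang -78.9 ext [95.3 60.5] 951 [227.8 208.1]
stick [0.5765 0.003 ] ang 76.7 ext [70.7 18.3] 238 [276.3 210. ]
brush [ 0.4547 -0.0117] ang -84.1 ext [215.    8.4] 332 [281.6 262.3]
rest [ 0.5838 -0.1263] ang -72.9 ext [64.5 17.5] 208 [331.4 207.8]
seat [ 0.4722 -0.3399] ang -5.9 ext [103.2  70.1] 1400 [423.7 257.6]
seat [ 0.5923 -0.3523] ang -5.9 ext [72.2 27.1] 360 [427.8 206.2]
bed [0.5315 0.3752] ang 0.3 ext [75.6 23.3] 326 [117.4 225.9]
vblk [0.5238 0.3043] ang 2.4 ext [184.8  38. ] 740 [146.6 229.7]
vblk [0.5024 0.2705] ang 6.0 ext [30.   8.1] 46 [160.5 239. ]
vblk [0.4516 0.2685] ang 8.8 ext [39.9 11.3] 57 [160.2 261.1]
vblk [0.5435 0.2715] ang 7.1 ext [48.6  6. ] 36 [161.1 221.4]
```

carry_out:
  linear:
    - [1,0.45,0.2]
    - [1,0.45,0.2]
    - [1,0.45,0.2]
    - [1,0.45,0.2]
    - [1,0.45,0.2]
    - [1,0.45,0.2]
    - [1,0.45,0.2]
    - [1,0.45,0.2]
    - [1,0.45,0.2]
    - [1,0.45,0.2]
  rotation:
    - [0,0,-0.24]
    - [0,0,-0.24]
    - [0,0,-0.24]
    - [0,0,-0.24]
    - [0,0,-0.24]
    - [0,0,-0.24]
    - [0,0,-0.24]
    - [0,0,-0.24]
    - [0,0,-0.24]
    - [0,0,-0.24]
  grip: [-1,-1,-1,-1,-1,-1,-1,-1,-1,-1]

```text
time: 1.15
ee_pos: [0.3276, -0.4447, 0.2792]
tcp_rot: [-180.0, 0.0, -5.9]
wrist_force: [-0.3, -0.4, -0.4]
opening: 0.0858
grasp_force: 0.0
```

carry_out:
  linear:
    - [1,0.5,0]
    - [1,0.5,0]
    - [1,0.5,0]
    - [1,0.5,0]
    - [1,0.5,0]
    - [1,0.5,0]
    - [0,0,0]
    - [0,0,0]
  rotation:
    - [0,0,0]
    - [0,0,0]
    - [0,0,0]
    - [0,0,0]
    - [0,0,0]
    - [0,0,0]
    - [0,0,0]
    - [0,0,0]
  grip: [-1,-1,-1,-1,-1,-1,-1,-1]

```text
time: 1.95
ee_pos: [0.4469, -0.385, 0.2789]
tcp_rot: [-180.0, 0.0, -5.8]
wrist_force: [0.1, 0.2, 1.0]
opening: 0.085
grasp_force: 0.0
```

```bash
python3 - <<'E'
from h import *
m=bot.camera_model("wrist");cv2.imwrite("pics/w1.png",bot.camera("wrist"))
o=bot.get_obs();print(o["time"],o["ee_pos"],o["tcp_rot"]);print(np.array(m["camera_from_world"]).round(3),ray(m,280,210),m["fx"])
for p in [(.4722,-.3399,.007),(.5923,-.3523,.007)]:print(px(m,p))
E
```

```text
2.0 [ 0.44655233 -0.38525886  0.27907839] [-1.79992820e+02  3.34429896e-02 -5.85151339e+00]
[[-0.101 -0.995 -0.001 -0.336]
 [ 0.944 -0.096 -0.317 -0.405]
 [ 0.315 -0.033  0.949 -0.573]
 [ 0.     0.     0.     1.   ]] (array([ 0.52844881, -0.39226078,  0.41461114]), array([-0.3236275 ,  0.00625707, -0.94657742])) 298.2731974841184
(np.float64(238.00973215429127), np.float64(156.00128125065174))
(np.float64(234.62213170337387), np.float64(57.708804405503344))
```

View pics/w1.png

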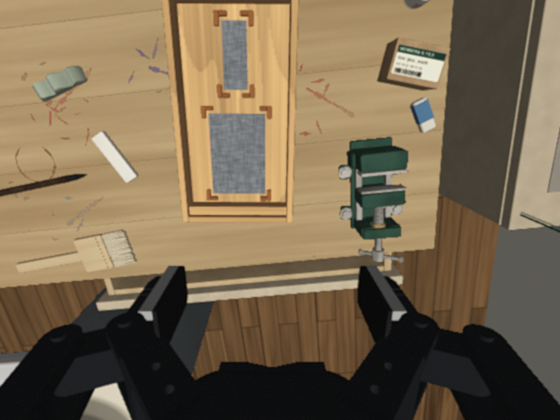

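The wrist picture shows the box clearly: large seat at (238,153), small seat at (234,55). The rest is at (60,82) and the white stick at (114,157). I'll check the seats from this view against the top measurement.

```bash
cat > wr.py <<'E'
from h import *
def seats(im,m,roi=(170,0,300,230)):
    B,G,R=[x.astype(int) for x in cv2.split(im)]
    k=((B>R-5)*255).astype(np.uint8);k=cv2.morphologyEx(k,cv2.MORPH_CLOSE,np.ones((3,3)))
    return [world(m,p,.007) for p in comp(k,roi,2)]
E
python3 - <<'E'
from wr import *
m=bot.camera_model("wrist");r=seats(cv2.imread("pics/w1.png"),m)
for x in r:print(x)
d=r[1][0]-r[0][0];print(np.linalg.norm(d),np.degrees(np.arctan2(d[1],d[0])), (r[0][0]*66+r[1][0]*55)/121)
E
```

```text
(array([ 0.4758376 , -0.33986814]), np.float64(-5.597330077905497), array([0.10538922, 0.07024102]), 4100)
(array([ 0.59562582, -0.35310082]), np.float64(-6.120162506030624), array([0.07424587, 0.02741618]), 1534)
0.12051689375903503 -6.303750996000408 [ 0.53028679 -0.34588299]
```

carry_out:
  linear:
    - [0.25,0.96,-0.15]
    - [0.25,0.96,-0.15]
    - [0.25,0.96,-0.15]
    - [0.25,0.96,-0.15]
    - [0.25,0.96,-0.15]
    - [0.25,0.96,-0.15]
    - [0.25,0.96,-0.15]
    - [0.25,0.96,-0.15]
    - [0.25,0.96,-0.15]
    - [0.25,0.96,-0.15]
    - [0.25,0.96,-0.15]
    - [0.25,0.96,-0.15]
  rotation:
    - [0,0,-0.38]
    - [0,0,-0.38]
    - [0,0,-0.38]
    - [0,0,-0.38]
    - [0,0,-0.38]
    - [0,0,-0.38]
    - [0,0,-0.38]
    - [0,0,-0.38]
    - [0,0,-0.38]
    - [0,0,-0.38]
    - [0,0,-0.38]
    - [0,0,-0.38]
  grip: [-1,-1,-1,-1,-1,-1,-1,-1,-1,-1,-1,-1]

```text
time: 3.2
ee_pos: [0.4464, -0.2567, 0.2431]
tcp_rot: [-174.9, 0.1, -32.6]
wrist_force: [-0.5, 1.1, -0.4]
opening: 0.0854
grasp_force: 0.0
```

carry_out:
  linear:
    - [0.25,0.96,-0.15]
    - [0.25,0.96,-0.15]
    - [0.25,0.96,-0.15]
    - [0.25,0.96,-0.15]
    - [0.25,0.96,-0.15]
    - [0.25,0.96,-0.15]
    - [0.25,0.96,-0.15]
    - [0.25,0.96,-0.15]
    - [0.25,0.96,-0.15]
    - [0.25,0.96,-0.15]
    - [0.25,0.96,-0.15]
    - [0.25,0.96,-0.15]
  rotation:
    - [0,0,-0.38]
    - [0,0,-0.38]
    - [0,0,-0.38]
    - [0,0,-0.38]
    - [0,0,-0.38]
    - [0,0,-0.38]
    - [0,0,-0.38]
    - [0,0,-0.38]
    - [0,0,-0.38]
    - [0,0,-0.38]
    - [0,0,-0.38]
    - [0,0,-0.38]
  grip: [-1,-1,-1,-1,-1,-1,-1,-1,-1,-1,-1,-1]

```text
time: 4.4
ee_pos: [0.3228, -0.24, 0.2075]
tcp_rot: [-163.0, 0.2, -48.2]
wrist_force: [0.0, 0.6, 0.6]
opening: 0.0854
grasp_force: 0.0
```

carry_out:
  linear:
    - [0.5,1,0]
    - [0,1,0]
    - [0,0,0]
    - [0,0,0]
  rotation:
    - [0,0,0]
    - [0,0,0]
    - [0,0,0]
    - [0,0,0]
  grip: [-1,-1,-1,-1]

```text
time: 4.8
ee_pos: [0.3181, -0.2148, 0.208]
tcp_rot: [-162.2, 0.2, -46.7]
wrist_force: [1.0, -0.2, -0.1]
opening: 0.0853
grasp_force: 0.0
```

```bash
python3 - <<'E'
from h import *
m=bot.camera_model("wrist");im=bot.camera("wrist");cv2.imwrite("pics/w2.png",im)
o=bot.get_obs();print(o["time"],o["ee_pos"],o["tcp_rot"],o["q"].round(0))
u,v=px(m,(.578,.117,.01));print(u,v)
V=im.max(2);k=((V<70)*255).astype(np.uint8)
for p in comp(k,(max(0,int(u)-130),0,int(u)+130,300),1):print(world(m,p,.0105),p.min(0),p.max(0))
E
```

```text
4.85 [ 0.31820404 -0.21497627  0.20793851] [-162.19159974    0.21010997  -46.73308774] [-47. -20. -17.  93.  18. 180.]
61.56387986096749 203.97798828193055
(array([0.58134662, 0.11644776]), np.float64(89.61900152804338), array([0.11193013, 0.07301563]), 1855) [ 40. 175.] [ 81. 230.]
```

View pics/w2.png

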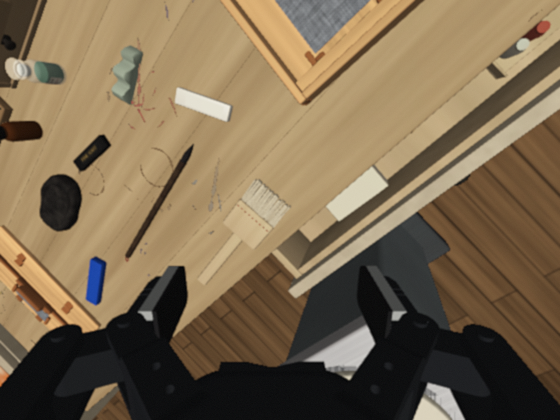

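The picture shows the arm fell short: joint 6 hit +180° and the tool is tilted. With q6 = q1+180−yaw, picks need yaw around +100° and placing needs about 174°. I'll work out the correcting turn.

```bash
python3 - <<'E'
from h import *
from scipy.spatial.transform import Rotation as R
o=bot.get_obs()
c=R.from_euler("xyz",o["tcp_rot"],degrees=True)
print(np.degrees((R.from_euler("xyz",[180,0,-20],degrees=True)*c.inv()).as_rotvec())/8)
E
```

```text
[-1.89048715  1.21348613  3.31857206]
```

carry_out:
  linear:
    - [0,0,0]
    - [0,0,0]
    - [0,0,0]
    - [0,0,0]
    - [0.65,0.83,0]
    - [0.65,0.83,0]
    - [0.65,0.83,0]
    - [0.65,0.83,0]
    - [0.65,0.83,0]
    - [0.65,0.83,0]
    - [0.65,0.83,0]
    - [0.65,0.83,0]
  rotation:
    - [-0.473,0.303,0.83]
    - [-0.473,0.303,0.83]
    - [-0.473,0.303,0.83]
    - [-0.473,0.303,0.83]
    - [0,0,0.9]
    - [0,0,0.9]
    - [0,0,0.9]
    - [0,0,0.9]
    - [0,0,0.9]
    - [0,0,0.9]
    - [0,0,0.9]
    - [0,0,0.9]
  grip: [-1,-1,-1,-1,-1,-1,-1,-1,-1,-1,-1,-1]

```text
time: 6.05
ee_pos: [0.4229, -0.0813, 0.2076]
tcp_rot: [180.0, 0.0, 37.9]
wrist_force: [0.5, 0.1, -0.6]
opening: 0.0856
grasp_force: 0.0
```

carry_out:
  linear:
    - [0.65,0.83,0]
    - [0.65,0.83,0]
    - [0.65,0.83,0]
    - [0.65,0.83,0]
    - [0.65,0.83,0]
    - [0.65,0.83,0]
    - [0.65,0.83,0]
    - [0.65,0.83,0]
    - [0.65,0.83,0]
    - [0.65,0.83,0]
    - [0.65,0.83,0]
    - [0.65,0.83,0]
  rotation:
    - [0,0,0.66]
    - [0,0,0.66]
    - [0,0,0.66]
    - [0,0,0.66]
    - [0,0,0.66]
    - [0,0,0.66]
    - [0,0,0.66]
    - [0,0,0.66]
    - [0,0,0.66]
    - [0,0,0.66]
    - [0,0,0.66]
    - [0,0,0.66]
  grip: [-1,-1,-1,-1,-1,-1,-1,-1,-1,-1,-1,-1]

```text
time: 7.25
ee_pos: [0.5789, 0.1181, 0.2072]
tcp_rot: [-180.0, 0.0, 101.2]
wrist_force: [0.3, 0.6, 0.9]
opening: 0.0853
grasp_force: 0.0
```

carry_out:
  linear:
    - [0,0,0]
    - [0,0,0]
  rotation:
    - [0,0,0]
    - [0,0,0]
  grip: [-1,-1]

```text
time: 7.45
ee_pos: [0.578, 0.1174, 0.207]
tcp_rot: [-179.9, 0.0, 100.9]
wrist_force: [0.6, -0.9, -0.5]
opening: 0.0854
grasp_force: 0.0
```

```bash
cat > look.py <<'E'
from h import *
def look(name,p,z,kind,half=130,save=None):
    m=bot.camera_model("wrist");im=bot.camera("wrist");o=bot.get_obs()
    if save: cv2.imwrite(save,im)
    B,G,R=[x.astype(int) for x in cv2.split(im)];V=im.max(2)
    k=(V<70) if kind=="dark" else (G>=R)&(V>60) if kind=="green" else (B>R-5)&(V>60)
    k=(k*255).astype(np.uint8);u,v=px(m,p)
    r=comp(k,(max(0,int(u)-half),max(0,int(v)-half),int(u)+half,min(int(v)+half,260)),1)
    print("t",o["time"],"tcp",o["ee_pos"].round(4),o["tcp_rot"].round(2),"pred px",round(u),round(v))
    for q in r:
        c,a,e,n=world(m,q,z);print(name,c.round(4),"ang %.1f"%a,"ext",(e*1000).round(1),n,q.min(0),q.max(0))
E
python3 -c "
from look import *
look('stone',(.578,.117,.01),.0105,'dark',save='pics/w3.png')"
```

```text
t 7.5 tcp [0.5778 0.117  0.2074] [-1.7996e+02  3.0000e-02  1.0086e+02] pred px 271 185
stone [0.5803 0.119 ] ang -77.3 ext [95.1 59.1] 3858 [247. 142.] [300. 225.]
```

carry_out:
  linear:
    - [0.05,0.05,-1]
    - [0,0,-1]
    - [0,0,-1]
    - [0,0,-1]
    - [0,0,-1]
    - [0,0,-1]
    - [0,0,-1]
    - [0,0,-1]
    - [0,0,-1]
    - [0,0,-0.6]
    - [0,0,-0.4]
    - [0,0,0]
  rotation:
    - [0,0,0.12]
    - [0,0,0]
    - [0,0,0]
    - [0,0,0]
    - [0,0,0]
    - [0,0,0]
    - [0,0,0]
    - [0,0,0]
    - [0,0,0]
    - [0,0,0]
    - [0,0,0]
    - [0,0,0]
  grip: [-1,-1,-1,-1,-1,-1,-1,-1,-1,-1,-1,-1]
  grip_force: 60

```text
time: 8.7
ee_pos: [0.5784, 0.1178, 0.0072]
tcp_rot: [-179.9, 0.0, 101.9]
wrist_force: [0.7, -0.8, 1.0]
opening: 0.0857
grasp_force: 0.0
```

carry_out:
  linear:
    - [0,0,0]
    - [0,0,0]
    - [0,0,0]
    - [0,0,0]
    - [0,0,0]
    - [0,0,0]
  rotation:
    - [0,0,0]
    - [0,0,0]
    - [0,0,0]
    - [0,0,0]
    - [0,0,0]
    - [0,0,0]
  grip: [1,1,1,1,1,1]
  grip_force: 60

```text
time: 9.3
ee_pos: [0.5794, 0.1183, 0.0097]
tcp_rot: [179.9, 0.0, 101.9]
wrist_force: [-2.8, -0.9, 7.2]
opening: 0.0584
grasp_force: 64.0
```

carry_out:
  linear:
    - [0,0,0.5]
    - [0,0,1]
    - [0,0,1]
    - [0,0,1]
    - [0,0,1]
    - [-0.22,-0.95,0.5]
    - [-0.22,-0.95,0]
    - [-0.22,-0.95,0]
    - [-0.22,-0.95,0]
    - [-0.22,-0.95,0]
    - [-0.22,-0.95,0]
    - [-0.22,-0.95,0]
  rotation:
    - [0,0,0]
    - [0,0,0]
    - [0,0,0]
    - [0,0,0]
    - [0,0,0]
    - [0,0,0.375]
    - [0,0,0.375]
    - [0,0,0.375]
    - [0,0,0.375]
    - [0,0,0.375]
    - [0,0,0.375]
    - [0,0,0.375]
  grip: [1,1,1,1,1,1,1,1,1,1,1,1]

```text
time: 10.5
ee_pos: [0.5479, -0.0155, 0.1086]
tcp_rot: [180.0, 0.0, 123.0]
wrist_force: [-0.4, 0.0, -2.2]
opening: 0.0582
grasp_force: 64.5
```

carry_out:
  linear:
    - [-0.22,-0.95,0]
    - [-0.22,-0.95,0]
    - [-0.22,-0.95,0]
    - [-0.22,-0.95,0]
    - [-0.22,-0.95,0]
    - [-0.22,-0.95,0]
    - [-0.22,-0.95,0]
    - [-0.22,-0.95,0]
    - [-0.22,-0.95,0]
    - [-0.22,-0.95,0]
    - [-0.22,-0.95,0]
    - [-0.22,-0.95,0]
  rotation:
    - [0,0,0.375]
    - [0,0,0.375]
    - [0,0,0.375]
    - [0,0,0.375]
    - [0,0,0.375]
    - [0,0,0.375]
    - [0,0,0.375]
    - [0,0,0.375]
    - [0,0,0.375]
    - [0,0,0.375]
    - [0,0,0.375]
    - [0,0,0.375]
  grip: [1,1,1,1,1,1,1,1,1,1,1,1]

```text
time: 11.7
ee_pos: [0.4951, -0.2436, 0.1086]
tcp_rot: [180.0, 0.1, 159.0]
wrist_force: [0.5, 0.1, -2.8]
opening: 0.0583
grasp_force: 64.5
```

carry_out:
  linear:
    - [-0.22,-0.95,0]
    - [-0.22,-0.95,0]
    - [-0.22,-0.95,0]
    - [-0.22,-0.95,0]
    - [-0.22,-0.95,0]
    - [0,0,0]
    - [0,0,0]
  rotation:
    - [0,0,0.375]
    - [0,0,0.375]
    - [0,0,0.375]
    - [0,0,0.375]
    - [0,0,0.375]
    - [0,0,0]
    - [0,0,0]
  grip: [1,1,1,1,1,1,1]

```text
time: 12.4
ee_pos: [0.4732, -0.3379, 0.1082]
tcp_rot: [180.0, 0.0, 173.8]
wrist_force: [0.1, 0.3, -2.7]
opening: 0.0582
grasp_force: 64.5
```

```bash
python3 -c "
from h import *
im=bot.camera('wrist');t=bot.camera('top')
cv2.imwrite('pics/w4.png',np.hstack([im[:,100:460],cv2.resize(t[165:305,380:490],None,fx=3,fy=3)])[:600])
print(bot.get_obs())"
```

```text
{'time': 12.5, 'q': array([-3.54819244e+01,  8.63959095e+00, -4.10078846e-01,  8.09314744e+01,
        2.74583167e-02, -2.93582106e+01]), 'qd': array([ 0.35721826, -0.21131489, -0.12797937, -0.19403523, -0.12074941,
       -0.18212487]), 'joint_efforts': array([-5.87356668e-01, -5.77497625e+01,  4.83443034e+01, -1.36931633e-02,
       -1.55555655e-02,  8.20793011e-04]), 'ee_pos': array([ 0.47340103, -0.33728537,  0.10808136]), 'tcp_rot': array([1.79985313e+02, 2.98961415e-02, 1.73876287e+02]), 'wrist_force': array([-0.24068661, -0.34290496, -3.04836469]), 'torque': array([ 0.01436193,  0.00245984, -0.04425798]), 'grasp_force': 64.49638208507167, 'opening': 0.05835269014407438}
```

View pics/w4.png

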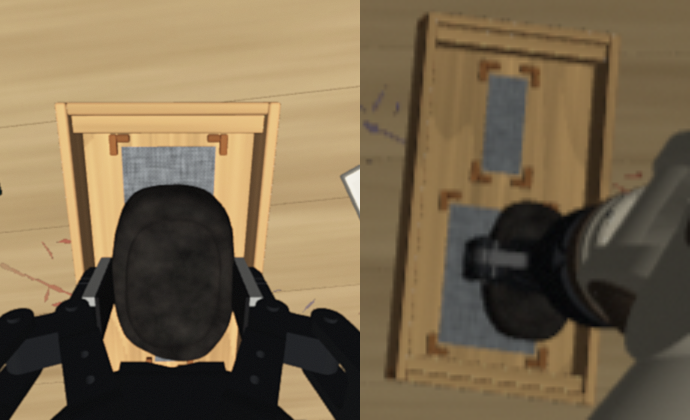

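The left half (wrist) shows the stone level between the pads over the large seat at (168,170). The right half (top view) shows it lengthwise above the seat.

carry_out:
  linear:
    - [0.05,-0.15,-1]
    - [0,0,-1]
    - [0,0,-1]
    - [0,0,-0.8]
    - [0,0,-0.4]
    - [0,0,-0.3]
    - [0,0,-0.1]
    - [0,0,0]
  rotation:
    - [0,0,0]
    - [0,0,0]
    - [0,0,0]
    - [0,0,0]
    - [0,0,0]
    - [0,0,0]
    - [0,0,0]
    - [0,0,0]
  grip: [1,1,1,1,1,1,1,1]

```text
time: 13.3
ee_pos: [0.4745, -0.3408, 0.0163]
tcp_rot: [-180.0, 0.1, 173.9]
wrist_force: [0.3, -0.2, -2.9]
opening: 0.0584
grasp_force: 64.5
```

carry_out:
  linear:
    - [0,0,-0.1]
    - [0,0,-0.05]
    - [0,0,0]
  rotation:
    - [0,0,0]
    - [0,0,0]
    - [0,0,0]
  grip: [1,1,1]

```text
time: 13.6
ee_pos: [0.4748, -0.3412, 0.0157]
tcp_rot: [-180.0, 0.2, 173.9]
wrist_force: [-6.4, 3.8, 14.3]
opening: 0.0579
grasp_force: 67.4
```

carry_out:
  linear:
    - [0,0,0]
    - [0,0,0]
    - [0,0,0]
    - [0,0,0]
    - [0,0,0.5]
    - [0,0,1]
    - [0,0,1]
    - [0,0,1]
    - [0,0,1]
    - [0,0,1]
    - [0,0,0]
  rotation:
    - [0,0,0]
    - [0,0,0]
    - [0,0,0]
    - [0,0,0]
    - [0,0,0]
    - [0,0,0]
    - [0,0,0]
    - [0,0,0]
    - [0,0,0]
    - [0,0,0]
    - [0,0,0]
  grip: [-0.75,-0.75,-0.75,-0.75,-0.75,-0.75,-0.75,-0.75,-0.75,-0.75,-0.75]

```text
time: 14.7
ee_pos: [0.4754, -0.3417, 0.1265]
tcp_rot: [-179.9, 0.3, 173.9]
wrist_force: [0.2, 0.2, -0.2]
opening: 0.0747
grasp_force: 0.0
```

```bash
python3 -c "
from look import *
look('stone',(.4743,-.34,.01),.0175,'dark',half=80,save='pics/w5.png')"
```

```text
t 14.75 tcp [ 0.4749 -0.3413  0.1245] [-1.7992e+02  1.7000e-01  1.7390e+02] pred px 273 203
stone [ 0.475  -0.3395] ang -5.2 ext [95.8 60.3] 6743 [237. 152.] [309. 259.]
```

carry_out:
  linear:
    - [0.5,0.98,0.2]
    - [0.5,0.98,0.2]
    - [0.5,0.98,0.2]
    - [0.5,0.98,0.2]
    - [0.5,0.98,0.2]
    - [0.5,0.98,0.2]
    - [0.5,0.98,0.2]
    - [0.5,0.98,0.2]
    - [0.5,0.98,0.2]
    - [0.5,0.98,0.2]
    - [0.5,0.98,0.2]
    - [0,0,0]
  rotation:
    - [0,0,-0.76]
    - [0,0,-0.76]
    - [0,0,-0.76]
    - [0,0,-0.76]
    - [0,0,-0.76]
    - [0,0,-0.76]
    - [0,0,-0.76]
    - [0,0,-0.76]
    - [0,0,-0.76]
    - [0,0,-0.76]
    - [0,0,-0.76]
    - [0,0,0]
  grip: [-0.3,-0.3,-0.3,-0.3,-0.3,-0.3,-0.3,-0.3,-0.3,-0.3,-0.3,-0.3]

```text
time: 15.95
ee_pos: [0.5849, -0.1232, 0.166]
tcp_rot: [-180.0, -0.0, 107.0]
wrist_force: [-0.9, -0.3, 0.2]
opening: 0.056
grasp_force: 0.0
```

carry_out:
  linear:
    - [0,0,0]
    - [0,0,0]
  rotation:
    - [0,0,0]
    - [0,0,0]
  grip: [-0.3,-0.3]

```text
time: 16.15
ee_pos: [0.5837, -0.1257, 0.1661]
tcp_rot: [-179.9, 0.0, 107.1]
wrist_force: [-0.3, 0.1, 0.4]
opening: 0.0555
grasp_force: 0.0
```

```bash
python3 -c "
from look import *
look('rest',(.5838,-.1263,.01),.009,'green',half=80,save='pics/w6.png')"
```

```text
t 16.2 tcp [ 0.5837 -0.1259  0.1662] [-179.95    0.    107.04] pred px 271 195
rest [ 0.5849 -0.1248] ang -72.9 ext [65.5 17.7] 1117 [264. 162.] [281. 224.]
```

carry_out:
  linear:
    - [0.04,0.02,-1]
    - [0,0,-1]
    - [0,0,-1]
    - [0,0,-1]
    - [0,0,-1]
    - [0,0,-1]
    - [0,0,-1]
    - [0,0,-0.5]
    - [0,0,-0.2]
    - [0,0,0]
    - [0,0,0]
  rotation:
    - [0,0,0]
    - [0,0,0]
    - [0,0,0]
    - [0,0,0]
    - [0,0,0]
    - [0,0,0]
    - [0,0,0]
    - [0,0,0]
    - [0,0,0]
    - [0,0,0]
    - [0,0,0]
  grip: [-0.3,-0.3,-0.3,-0.3,-0.3,-0.3,-0.3,-0.3,-0.3,-0.3,-0.3]

```text
time: 17.3
ee_pos: [0.5855, -0.1251, 0.0138]
tcp_rot: [179.9, 0.1, 107.0]
wrist_force: [-0.8, 0.6, 0.5]
opening: 0.0554
grasp_force: 0.0
```

carry_out:
  linear:
    - [0,0,0]
    - [0,0,0]
    - [0,0,0]
    - [0,0,0]
    - [0,0,0]
    - [0,0,0]
    - [0,0,0]
  rotation:
    - [0,0,0]
    - [0,0,0]
    - [0,0,0]
    - [0,0,0]
    - [0,0,0]
    - [0,0,0]
    - [0,0,0]
  grip: [1,1,1,1,1,1,1]
  grip_force: 40

```text
time: 18.0
ee_pos: [0.5855, -0.1249, 0.0136]
tcp_rot: [179.9, 0.1, 107.0]
wrist_force: [-0.2, 1.2, 5.4]
opening: 0.0185
grasp_force: 40.0
```

carry_out:
  linear:
    - [0,0,0.5]
    - [0,0,1]
    - [0,0,1]
    - [0,0,1]
    - [0,0,1]
    - [0.04,-0.95,0]
    - [0.04,-0.95,0]
    - [0.04,-0.95,0]
    - [0.04,-0.95,0]
    - [0.04,-0.95,0]
    - [0.04,-0.95,0]
    - [0.04,-0.95,0]
  rotation:
    - [0,0,0]
    - [0,0,0]
    - [0,0,0]
    - [0,0,0]
    - [0,0,0]
    - [0,0,0.7]
    - [0,0,0.7]
    - [0,0,0.7]
    - [0,0,0.7]
    - [0,0,0.7]
    - [0,0,0.7]
    - [0,0,0.7]
  grip: [1,1,1,1,1,1,1,1,1,1,1,1]

```text
time: 19.2
ee_pos: [0.5905, -0.2585, 0.1031]
tcp_rot: [180.0, 0.0, 146.5]
wrist_force: [0.7, 0.1, -0.6]
opening: 0.0184
grasp_force: 39.3
```

carry_out:
  linear:
    - [0.04,-0.95,0]
    - [0.04,-0.95,0]
    - [0.04,-0.95,0]
    - [0.04,-0.95,0]
    - [0.04,-0.95,0]
    - [0,0,0]
    - [0,0,0]
    - [0,0,0]
  rotation:
    - [0,0,0.7]
    - [0,0,0.7]
    - [0,0,0.7]
    - [0,0,0.7]
    - [0,0,0.7]
    - [0,0,0]
    - [0,0,0]
    - [0,0,0]
  grip: [1,1,1,1,1,1,1,1]

```text
time: 20.0
ee_pos: [0.5946, -0.3521, 0.1029]
tcp_rot: [180.0, 0.0, 174.2]
wrist_force: [0.6, -0.8, -0.2]
opening: 0.0178
grasp_force: 39.3
```

```bash
python3 -c "
from look import *
look('rest',(.5945,-.353,.1),.1,'green',half=90,save='pics/w7.png')"
```

```text
t 20.05 tcp [ 0.5947 -0.352   0.103 ] [1.7998e+02 2.0000e-02 1.7419e+02] pred px 268 271
rest [ 0.5667 -0.3486] ang -3.9 ext [42.1 18.7] 2902 [252. 180.] [291. 259.]
```

View pics/w7.png

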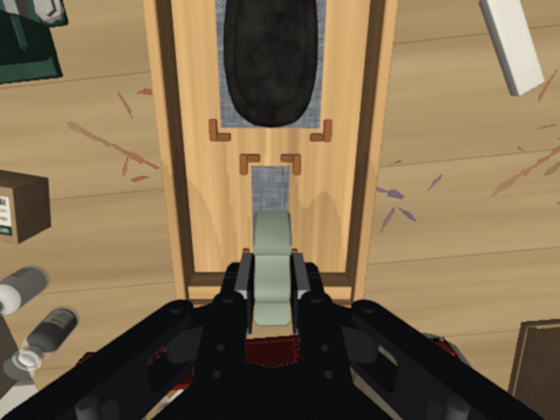

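The rest is level in the fingers at (272,260), lined up over the small seat at (270,185). The stone sits squarely in its seat at (270,60).

carry_out:
  linear:
    - [0,-0.05,-1]
    - [0,0,-1]
    - [0,0,-1]
    - [0,0,-0.6]
    - [0,0,-0.3]
    - [0,0,-0.15]
    - [0,0,-0.1]
    - [0,0,0]
  rotation:
    - [0,0,0]
    - [0,0,0]
    - [0,0,0]
    - [0,0,0]
    - [0,0,0]
    - [0,0,0]
    - [0,0,0]
    - [0,0,0]
  grip: [1,1,1,1,1,1,1,1]

```text
time: 20.85
ee_pos: [0.5949, -0.354, 0.0204]
tcp_rot: [-180.0, 0.1, 174.2]
wrist_force: [0.1, -0.2, -0.2]
opening: 0.0181
grasp_force: 39.3
```

carry_out:
  linear:
    - [0,0,-0.05]
    - [0,0,-0.05]
    - [0,0,0]
  rotation:
    - [0,0,0]
    - [0,0,0]
    - [0,0,0]
  grip: [1,1,1]

```text
time: 21.15
ee_pos: [0.5951, -0.3541, 0.0196]
tcp_rot: [-180.0, 0.1, 174.2]
wrist_force: [-2.6, 1.1, 7.0]
opening: 0.0177
grasp_force: 40.2
```

carry_out:
  linear:
    - [0,0,0]
    - [0,0,0]
    - [0,0,0]
    - [0,0,0]
    - [0,0,0.5]
    - [0,0,1]
    - [0,0,1]
    - [0,0,1]
    - [0,0,1]
    - [0,0,1]
    - [0,0,1]
    - [0,0,0]
  rotation:
    - [0,0,0]
    - [0,0,0]
    - [0,0,0]
    - [0,0,0]
    - [0,0,0]
    - [0,0,0]
    - [0,0,0]
    - [0,0,0]
    - [0,0,0]
    - [0,0,0]
    - [0,0,0]
    - [0,0,0]
  grip: [-0.1,-0.1,-0.1,-0.1,-0.1,-0.1,-0.1,-0.1,-0.1,-0.1,-0.1,-0.1]

```text
time: 22.35
ee_pos: [0.5957, -0.3544, 0.152]
tcp_rot: [-179.9, 0.3, 174.2]
wrist_force: [0.3, 0.4, 0.6]
opening: 0.0472
grasp_force: 0.0
```

```bash
python3 -c "
from look import *
look('rest',(.5945,-.353,.017),.016,'green',half=90,save='pics/w8.png')
m=bot.camera_model('wrist');im=cv2.imread('pics/w8.png');u,v=px(m,(.475,-.34,.02));print(u,v)
k=((im.max(2)<70)*255).astype(np.uint8)
for q in comp(k,(180,0,380,160)):print(world(m,q,.0175),q.min(0),q.max(0))"
```

```text
t 22.4 tcp [ 0.5953 -0.3542  0.1498] [-179.93    0.19  174.22] pred px 272 197
rest [ 0.5907 -0.3522] ang -6.1 ext [73.6 26.6] 2152 [258. 155.] [288. 230.]
273.13797974302213 55.07374346433025
(array([ 0.47716751, -0.33950909]), np.float64(-6.547206952844988), array([0.08740386, 0.05990446]), 8292) [236.   0.] [312. 121.]
```

carry_out:
  linear:
    - [-0.1,1,0.2]
    - [-0.1,1,0.2]
    - [-0.1,1,0.2]
    - [-0.1,1,0.2]
    - [-0.1,1,0.2]
    - [-0.1,1,0.2]
    - [-0.1,1,0.2]
    - [-0.1,1,0.2]
    - [-0.1,1,0.2]
    - [-0.1,1,0.2]
    - [-0.1,1,0.2]
    - [-0.1,1,0.2]
  rotation:
    - [0,0,0]
    - [0,0,0]
    - [0,0,0]
    - [0,0,0]
    - [0,0,0]
    - [0,0,0]
    - [0,0,0]
    - [0,0,0]
    - [0,0,0]
    - [0,0,0]
    - [0,0,0]
    - [0,0,0]
  grip: [-0.1,-0.1,-0.1,-0.1,-0.1,-0.1,-0.1,-0.1,-0.1,-0.1,-0.1,-0.1]

```text
time: 23.6
ee_pos: [0.5704, -0.1122, 0.1962]
tcp_rot: [180.0, 0.0, 174.2]
wrist_force: [0.3, -0.0, -0.9]
opening: 0.0472
grasp_force: 0.0
```

carry_out:
  linear:
    - [-0.1,1,0.2]
    - [-0.1,1,0.2]
    - [-0.1,1,0.2]
    - [-0.1,1,0.2]
    - [-0.1,1,0.2]
    - [-0.1,1,0.2]
    - [-0.1,1,0.2]
    - [-0.1,1,0.2]
    - [-0.1,1,0.2]
    - [-0.1,1,0.2]
    - [-0.1,1,0.2]
    - [-0.1,1,0.2]
  rotation:
    - [0,0,0]
    - [0,0,0]
    - [0,0,0]
    - [0,0,0]
    - [0,0,0]
    - [0,0,0]
    - [0,0,0.14]
    - [0,0,0.14]
    - [0,0,0.14]
    - [0,0,0.14]
    - [0,0,0.14]
    - [0,0,0]
  grip: [-0.1,-0.1,-0.1,-0.1,-0.1,-0.1,-0.1,-0.1,-0.1,-0.1,-0.1,-0.1]

```text
time: 24.8
ee_pos: [0.546, 0.1277, 0.2442]
tcp_rot: [180.0, 0.0, 179.9]
wrist_force: [-0.5, -0.3, 0.3]
opening: 0.047
grasp_force: 0.0
```

carry_out:
  linear:
    - [-0.1,1,0]
    - [-0.1,1,0]
    - [-0.1,1,0]
    - [-0.1,1,0]
    - [-0.1,1,0]
    - [-0.1,1,0]
    - [-0.1,1,0]
    - [-0.1,1,0]
    - [0,1,0]
    - [0,1,0]
    - [0,0.5,0]
    - [0,0,0]
  rotation:
    - [0,0,0]
    - [0,0,0]
    - [0,0,0]
    - [0,0,0]
    - [0,0,0]
    - [0,0,0]
    - [0,0,0]
    - [0,0,0]
    - [0,0,0]
    - [0,0,0]
    - [0,0,0]
    - [0,0,0]
  grip: [-0.1,-0.1,-0.1,-0.1,-0.1,-0.1,-0.1,-0.1,-0.1,-0.1,-0.1,-0.1]

```text
time: 26.0
ee_pos: [0.5303, 0.3375, 0.2434]
tcp_rot: [-180.0, -0.0, 179.9]
wrist_force: [-0.2, -0.1, -0.2]
opening: 0.047
grasp_force: 0.0
```

carry_out:
  linear:
    - [0,0,0]
    - [0,0,0]
  rotation:
    - [0,0,0]
    - [0,0,0]
  grip: [-0.1,-0.1]

```text
time: 26.2
ee_pos: [0.5307, 0.3355, 0.244]
tcp_rot: [-180.0, 0.0, 179.8]
wrist_force: [-0.2, 0.2, -0.6]
opening: 0.0471
grasp_force: 0.0
```

```bash
python3 -c "
from look import *
look('bed',(.5315,.3752,.008),.008,'grey',half=70,save='pics/w9.png')
m=bot.camera_model('wrist');im=cv2.imread('pics/w9.png')
B,G,R=[x.astype(int) for x in cv2.split(im)];V=im.max(2)
k=((R-B>40)&(V<140)&(V>50))*255;k=k.astype(np.uint8)
for q in comp(k,(100,0,480,300),16):
  if len(q)<12: continue
  w=world(m,q,.014);print(w[0].round(4),'%.1f'%w[1],(w[2]*1000).round(1),len(q),q.mean(0).round(1))
t=bot.camera('top')
cv2.imwrite('pics/t9.png',np.vstack([cv2.resize(t[165:305,380:490],None,fx=4,fy=4)]))"
```

```text
t 26.25 tcp [0.5308 0.3354 0.244 ] [1.8000e+02 3.0000e-02 1.7977e+02] pred px 302 176
bed [0.5317 0.376 ] ang 0.6 ext [79.  23.5] 1159 [294. 146.] [313. 207.]
[0.5326 0.3379] 0.1 [92.   8.6] 509 [272.9 177.5]
[0.3511 0.5447] -70.3 [22.5 15. ] 276 [468.1   8.8]
[0.6215 0.502 ] -42.4 [25.6 22.9] 192 [395.1 242.2]
[0.4711 0.3083] 9.0 [13.4 10.1] 92 [247.8 127.2]
[0.5044 0.3929] -2.1 [12.3  8.7] 75 [317.9 155.2]
[0.6249 0.3384] -0.3 [71.5  4.2] 107 [273.5 244.8]
[0.5043 0.3576] 8.4 [12.7  7.7] 67 [289.  155.2]
[0.5938 0.2928] 4.7 [11.8  9.8] 63 [238.8 223.7]
[0.5595 0.393 ] -2.7 [12.1  8.2] 61 [316.  198.4]
[0.5597 0.3584] 1.3 [12.1  7.8] 61 [289.  198.7]
[0.5931 0.3087] 11.3 [13.8 10.7] 65 [250.8 223.2]
[0.4716 0.2942] -1.0 [12.6  5.7] 57 [236.  127.8]
[0.4709 0.2885] -2.3 [10.4  2.4] 20 [231.1 127.2]
[0.3538 0.5332] 0.4 [20.8  1.1] 25 [456.7  11.8]
[0.5752 0.3755] -89.2 [19.3  1.3] 17 [302.1 210.1]
```

View pics/w9.png

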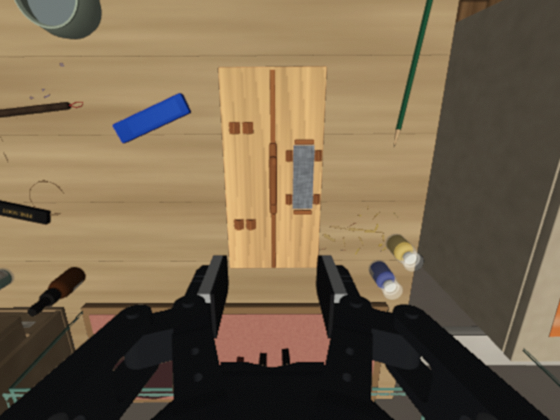

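View pics/t9.png

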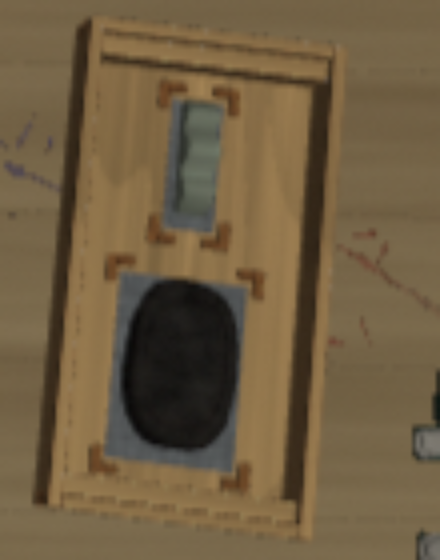

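The wrist picture shows the tray with its grip at (273,177), the bed at (303,177), and the V-rests at (241,127) and (245,224). Its yaw is about 0. The top crop shows the stone (180,365) and the rest (200,165) seated. I'll pinch the grip next.

carry_out:
  linear:
    - [0.06,0.13,-1]
    - [0,0,-1]
    - [0,0,-1]
    - [0,0,-1]
    - [0,0,-1]
    - [0,0,-1]
    - [0,0,-1]
    - [0,0,-1]
    - [0,0,-1]
    - [0,0,-1]
    - [0,0,-0.8]
    - [0,0,-0.4]
  rotation:
    - [0,0,0.02]
    - [0,0,0]
    - [0,0,0]
    - [0,0,0]
    - [0,0,0]
    - [0,0,0]
    - [0,0,0]
    - [0,0,0]
    - [0,0,0]
    - [0,0,0]
    - [0,0,0]
    - [0,0,0]
  grip: [-0.1,-0.1,-0.1,-0.1,-0.1,-0.1,-0.1,-0.1,-0.1,-0.1,-0.1,-0.1]

```text
time: 27.5
ee_pos: [0.5314, 0.338, 0.0183]
tcp_rot: [-180.0, -0.1, 179.9]
wrist_force: [0.6, -0.8, -0.4]
opening: 0.0468
grasp_force: 0.0
```

carry_out:
  linear:
    - [0,0,0]
    - [0,0,0]
    - [0,0,0]
    - [0,0,0]
    - [0,0,0]
    - [0,0,0]
    - [0,0,0]
    - [0,0,0]
  rotation:
    - [0,0,0]
    - [0,0,0]
    - [0,0,0]
    - [0,0,0]
    - [0,0,0]
    - [0,0,0]
    - [0,0,0]
    - [0,0,0]
  grip: [1,1,1,1,1,1,1,1]
  grip_force: 100

```text
time: 28.3
ee_pos: [0.5324, 0.3392, 0.0212]
tcp_rot: [179.9, 0.1, 180.0]
wrist_force: [-0.5, -1.1, 6.3]
opening: 0.0074
grasp_force: 99.6
```

carry_out:
  linear:
    - [0,0,0.3]
    - [0,0,0.5]
    - [0,0,0.8]
    - [0,0,1]
    - [0,0,1]
    - [-0.2,0,1]
    - [-0.3,0,1]
    - [-0.5,0,1]
    - [-0.5,0,1]
    - [-0.5,-0.3,0.4]
    - [0,-0.6,0]
    - [0,-0.8,0]
  rotation:
    - [0,0,0]
    - [0,0,0]
    - [0,0,0]
    - [0,0,0]
    - [0,0,0]
    - [0,0,0]
    - [0,0,0]
    - [0,0,0]
    - [0,0,0]
    - [0,0,0]
    - [0,0,0]
    - [0,0,0]
  grip: [1,1,1,1,1,1,1,1,1,1,1,1]

```text
time: 29.5
ee_pos: [0.4917, 0.3038, 0.1794]
tcp_rot: [-180.0, 0.0, -180.0]
wrist_force: [0.2, -0.9, -2.6]
opening: 0.0076
grasp_force: 98.7
```

```bash
python3 -c "
from look import *
look('bed',(.495,.34,.17),.17,'grey',half=120,save='pics/w10.png')
print(bot.get_obs()['torque'],bot.get_obs()['wrist_force'])"
```

```text
t 29.55 tcp [0.4918 0.3014 0.1792] [-1.7990e+02 -2.0000e-02  1.7994e+02] pred px 336 270
bed [0.469  0.3423] ang -0.4 ext [37.3 24.4] 3149 [318. 193.] [370. 259.]
[-0.04190945 -0.13026637 -0.06567137] [ 1.91933174 -0.5143368  -0.38391866]
```

View pics/w10.png

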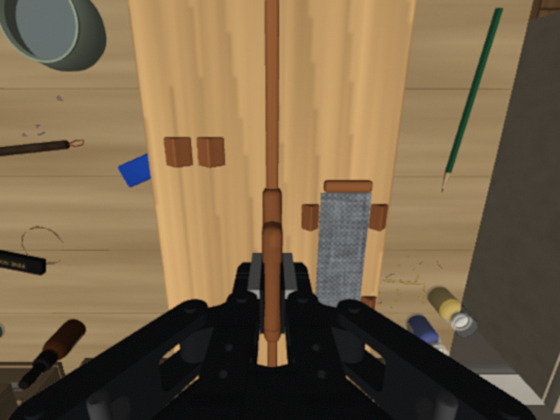

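The tray is held straight (grip at (272,260), bed at (345,245)), with the bottle and jar off to the left. I'll carry it over to the box.

carry_out:
  linear:
    - [0,-0.95,0]
    - [0,-0.95,0]
    - [0,-0.95,0]
    - [0,-0.95,0]
    - [0,-0.95,0]
    - [0,-0.95,0]
    - [0,-0.95,0]
    - [0,-0.95,0]
    - [0,-0.95,0]
    - [0,-0.95,0]
    - [0,-0.95,0]
    - [0,-0.95,0]
  rotation:
    - [0,0,0]
    - [0,0,0]
    - [0,0,0]
    - [0,0,0]
    - [0,0,0]
    - [0,0,0]
    - [0,0,0]
    - [0,0,0]
    - [0,0,0]
    - [0,0,0]
    - [0,0,0]
    - [0,0,0]
  grip: [1,1,1,1,1,1,1,1,1,1,1,1]

```text
time: 30.75
ee_pos: [0.4913, 0.0746, 0.1794]
tcp_rot: [-180.0, -0.0, 179.9]
wrist_force: [0.4, -0.1, -0.9]
opening: 0.0076
grasp_force: 98.6
```

carry_out:
  linear:
    - [0,-0.95,0]
    - [0,-0.95,0]
    - [0,-0.95,0]
    - [0,-0.95,0]
    - [0,-0.95,0]
    - [0,-0.95,0]
    - [0,-0.95,0]
    - [0,-0.95,0]
    - [0,-0.95,0]
    - [0,-0.95,0]
    - [0,-0.95,0]
    - [0,-0.95,0]
  rotation:
    - [0,0,0]
    - [0,0,0]
    - [0,0,0]
    - [0,0,0]
    - [0,0,0]
    - [0,0,0]
    - [0,0,0]
    - [0,0,0]
    - [0,0,0]
    - [0,0,0]
    - [0,0,0]
    - [0,0,0]
  grip: [1,1,1,1,1,1,1,1,1,1,1,1]

```text
time: 31.95
ee_pos: [0.4907, -0.1531, 0.1794]
tcp_rot: [180.0, -0.0, 179.9]
wrist_force: [-0.4, 0.8, -1.2]
opening: 0.0072
grasp_force: 98.6
```

carry_out:
  linear:
    - [0.2,-0.95,0]
    - [0.2,-0.95,0]
    - [0.2,-0.95,0]
    - [0.2,-0.95,0]
    - [0.2,-0.95,0]
    - [0.2,-0.95,0]
    - [0.2,-0.95,0]
    - [0.2,-0.95,0]
    - [0.2,-0.8,0]
    - [0.05,-0.6,0]
    - [0,-0.3,0]
    - [0,-0.1,0]
  rotation:
    - [0,0,-0.1]
    - [0,0,-0.1]
    - [0,0,-0.1]
    - [0,0,-0.1]
    - [0,0,-0.1]
    - [0,0,-0.1]
    - [0,0,-0.1]
    - [0,0,-0.05]
    - [0,0,0]
    - [0,0,0]
    - [0,0,0]
    - [0,0,0]
  grip: [1,1,1,1,1,1,1,1,1,1,1,1]

```text
time: 33.15
ee_pos: [0.5284, -0.3399, 0.1795]
tcp_rot: [180.0, -0.0, 173.9]
wrist_force: [0.3, 0.7, -2.9]
opening: 0.0072
grasp_force: 98.7
```

carry_out:
  linear:
    - [0,0,-1]
    - [0,0,-1]
    - [0,0,-1]
    - [0,0,-1]
    - [0,0,-0.5]
    - [0,0,0]
    - [0,0,0]
  rotation:
    - [0,0,0]
    - [0,0,0]
    - [0,0,0]
    - [0,0,0]
    - [0,0,0]
    - [0,0,0]
    - [0,0,0]
  grip: [1,1,1,1,1,1,1]

```text
time: 33.85
ee_pos: [0.5291, -0.3392, 0.0907]
tcp_rot: [-180.0, 0.1, 174.0]
wrist_force: [0.4, 0.4, -1.6]
opening: 0.0078
grasp_force: 98.7
```

```bash
python3 -c "
from look import *
o=bot.get_obs();print(o['ee_pos'],o['tcp_rot'],o['time'])
t=bot.camera('top')
w=bot.camera('wrist')
cv2.imwrite('pics/w11r.png',w);cv2.imwrite('pics/t11r.png',t)
cv2.imwrite('pics/c11.png',np.hstack([w[:,90:470],cv2.resize(t[165:305,380:490],None,fx=3,fy=3)]))"
```

```text
[ 0.52905705 -0.33915345  0.0907267 ] [-1.79987120e+02  6.32207774e-02  1.73993983e+02] 33.85
```

View pics/c11.png

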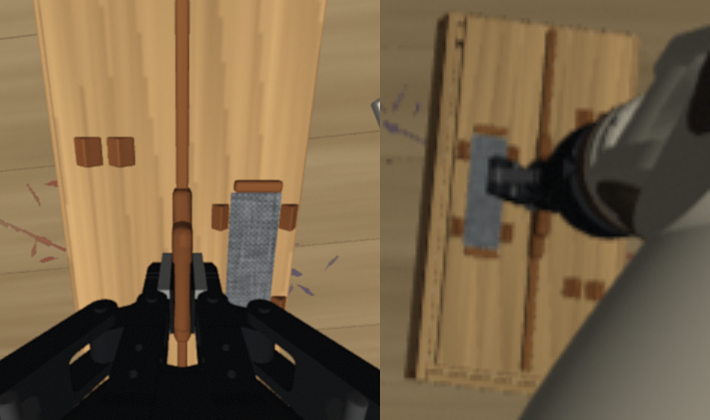

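The left half (wrist) shows the tray in hand: V-blocks at full-image (195,151), bed ridges at (345,216). The right half (top view) shows it above the box. Now I'll measure tray and box with the same wrist camera, the box from the earlier view w8.

```bash
cat > rel.py <<'E'
from look import *
from scipy.spatial.transform import Rotation as Ro
def T(p,e):
    M=np.eye(4);M[:3,:3]=Ro.from_euler("xyz",e,degrees=True).as_matrix();M[:3,3]=p;return M
def blobs(im,m,z,roi,n=14,amin=25,vmax=150):
    B,G,R=[x.astype(int) for x in cv2.split(im)];V=im.max(2)
    k=((R-B>40)&(R>1.75*B)&(V<vmax)&(V>40))*255
    for q in comp(k.astype(np.uint8),roi,n):
        if len(q)<amin: continue
        w=world(m,q,z);print(w[0].round(4),"%.1f"%w[1],(w[2]*1000).round(1),len(q),q.mean(0).round(0))
E
python3 - <<'E'
from rel import *
m=bot.camera_model("wrist");o=bot.get_obs()
C=np.array(m["camera_from_world"])@T(o["ee_pos"],o["tcp_rot"]);np.save("camtool.npy",C)
print("tray");blobs(cv2.imread("pics/w11r.png"),m,.0695+.0125,(110,0,420,260))
m8=dict(m);m8["camera_from_world"]=C@np.linalg.inv(T([.5953,-.3542,.1498],[-179.93,.19,174.22]))
print("cleats");blobs(cv2.imread("pics/w8.png"),m8,.0105,(150,0,400,300))
E
```

```text
tray
[ 0.4654 -0.3316] -6.0 [119.4  10.6] 3972 [272. 139.]
[ 0.4652 -0.3612] -8.2 [14.5 12.8] 792 [211. 151.]
[ 0.4636 -0.3767] -8.7 [14.2 12.8] 783 [178. 151.]
[ 0.4892 -0.2959] 83.6 [23.9  6.2] 580 [348. 186.]
[ 0.5073 -0.2806] -5.9 [14.4  9.1] 457 [379. 216.]
[ 0.5037 -0.3158] -4.5 [14.5  9.2] 452 [310. 216.]
[ 0.5082 -0.4115] 65.0 [24.6 13.8] 242 [131. 242.]
[ 0.4771 -0.398 ] 89.8 [5.8 3.2] 59 [142. 183.]
[ 0.4815 -0.4087] 18.7 [11.4  1.5] 61 [123. 194.]
[ 0.518  -0.4099] 88.6 [8.1 1.5] 36 [139. 258.]
cleats
[ 0.571  -0.3235] -24.6 [260.9 205.3] 4380 [303. 161.]
[ 0.6726 -0.3631] 82.9 [93.3 15.8] 390 [270. 268.]
[ 0.5357 -0.3091] -52.3 [17.2 12.4] 115 [314. 128.]
[ 0.5517 -0.3327] 31.0 [19.5 12.5] 113 [289. 149.]
[ 0.5477 -0.3626] -78.4 [15.3 13.5] 113 [256. 148.]
[ 0.5271 -0.3821] 31.1 [18.9 12.9] 111 [232. 127.]
[ 0.6328 -0.3715] 29.5 [19.4 10.4] 87 [257. 234.]
[ 0.6353 -0.3414] -43.9 [19.9 10. ] 84 [288. 234.]
```

carry_out:
  linear:
    - [-0.14,-0.36,0]
    - [0,0,0]
    - [0,0,-0.6]
    - [0,0,-0.6]
    - [0,0,-0.3]
    - [0,0,-0.15]
    - [0,0,0]
    - [0,0,0]
  rotation:
    - [0,0,0]
    - [0,0,0]
    - [0,0,0]
    - [0,0,0]
    - [0,0,0]
    - [0,0,0]
    - [0,0,0]
    - [0,0,0]
  grip: [1,1,1,1,1,1,1,1]

```text
time: 34.75
ee_pos: [0.5262, -0.3464, 0.057]
tcp_rot: [-180.0, 0.0, 174.0]
wrist_force: [-0.4, 0.9, -2.1]
opening: 0.0077
grasp_force: 98.7
```

carry_out:
  linear:
    - [0,0,-0.1]
    - [0,0,-0.1]
    - [0,0,-0.05]
    - [0,0,0]
    - [0,0,0]
  rotation:
    - [0,0,0]
    - [0,0,0]
    - [0,0,0]
    - [0,0,0]
    - [0,0,0]
  grip: [1,1,1,1,1]

```text
time: 35.25
ee_pos: [0.5261, -0.3464, 0.0518]
tcp_rot: [180.0, 0.0, 174.0]
wrist_force: [0.6, 0.1, -1.1]
opening: 0.0071
grasp_force: 98.7
```

```bash
python3 -c "
from look import *
o=bot.get_obs();print(o['ee_pos'],o['tcp_rot'],o['time'],o['wrist_force'],o['torque'])
cv2.imwrite('pics/s12.png',cv2.resize(bot.camera('scene')[135:215,270:440],None,fx=4.5,fy=4.5,interpolation=2))"
```

```text
[ 0.5260633  -0.34643885  0.05183445] [1.79995832e+02 2.43999544e-02 1.73977359e+02] 35.25 [ 0.64428749  0.11621181 -1.06215068] [ 0.00644319  0.04811224 -0.08415686]
```

View pics/s12.png

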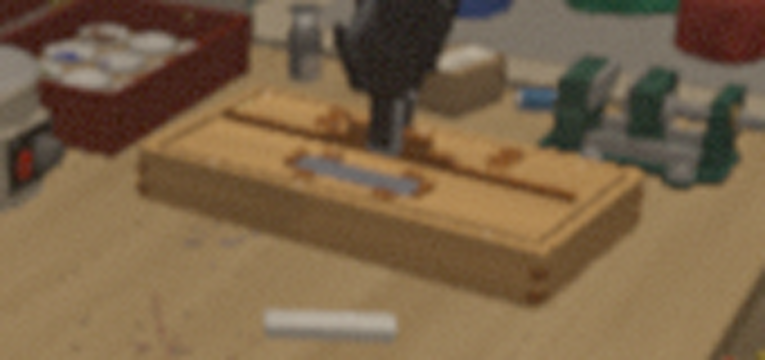

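The scene crop shows the tray inside the mouth, flush with the rim on all sides, and the force readings show no jamming. I'll lower it to contact.

carry_out:
  linear:
    - [0,0,-0.05]
    - [0,0,-0.05]
    - [0,0,0]
  rotation:
    - [0,0,0]
    - [0,0,0]
    - [0,0,0]
  grip: [1,1,1]

```text
time: 35.6
ee_pos: [0.5262, -0.3465, 0.0512]
tcp_rot: [-180.0, 0.1, 174.0]
wrist_force: [-3.6, 2.7, 7.7]
opening: 0.0073
grasp_force: 99.9
```

carry_out:
  linear:
    - [0,0,0]
    - [0,0,0]
    - [0,0,0]
    - [0,0,0]
    - [0,0,0.3]
    - [0,0,0.6]
    - [0,0,1]
    - [0,0,1]
    - [0,0,1]
    - [0,0,1]
    - [0,0,1]
    - [0,0,0]
  rotation:
    - [0,0,0]
    - [0,0,0]
    - [0,0,0]
    - [0,0,0]
    - [0,0,0]
    - [0,0,0]
    - [0,0,0]
    - [0,0,0]
    - [0,0,0]
    - [0,0,0]
    - [0,0,0]
    - [0,0,0]
  grip: [-0.1,-0.1,-0.1,-0.1,-0.1,-0.1,-0.1,-0.1,-0.1,-0.1,-0.1,-0.1]
  grip_force: 40

```text
time: 36.8
ee_pos: [0.5271, -0.3471, 0.1721]
tcp_rot: [-179.9, 0.3, 174.0]
wrist_force: [-0.5, -0.3, 0.0]
opening: 0.0468
grasp_force: 0.0
```

carry_out:
  linear:
    - [0,0,0]
    - [0,0,0]
  rotation:
    - [0,0,0]
    - [0,0,0]
  grip: [-0.1,-0.1]

```text
time: 37.0
ee_pos: [0.5258, -0.3462, 0.1669]
tcp_rot: [180.0, -0.0, 174.0]
wrist_force: [-0.2, -0.6, -0.8]
opening: 0.047
grasp_force: 0.0
```

```bash
python3 -c "
from rel import *
m=bot.camera_model('wrist');w=bot.camera('wrist');cv2.imwrite('pics/w13.png',w)
o=bot.get_obs();print(o['ee_pos'],o['tcp_rot'],o['time'])
blobs(w,m,.030+.0125,(110,0,420,300))"
```

```text
[ 0.5256898  -0.34618475  0.16673434] [ 1.79952922e+02 -5.99093711e-02  1.73978912e+02] 37.05
[ 0.5078 -0.3433] -6.1 [225.2  10.2] 2070 [272. 178.]
[ 0.4612 -0.3155] 24.1 [225.  205.7] 2415 [298. 120.]
[ 0.462  -0.3683] 1.1 [14.4 13.3] 260 [237. 133.]
[ 0.4604 -0.384 ] -16.0 [14.2 12.9] 246 [218. 133.]
[ 0.4864 -0.303 ] 83.9 [23.5  5.2] 191 [315. 154.]
[ 0.5845 -0.3813] -5.8 [15.4 12.8] 183 [241. 263.]
[ 0.5008 -0.3228] -6.1 [13.5  8.3] 150 [294. 173.]
[ 0.5753 -0.3126] 83.5 [23.2  6.4] 150 [311. 247.]
[ 0.5558 -0.3285] -10.0 [13.6  8.5] 125 [293. 230.]
[ 0.5265 -0.4383] 56.0 [33.   4.7] 112 [172. 213.]
[ 0.5822 -0.3932] -0.5 [16.5  7.1] 62 [229. 262.]
[ 0.4865 -0.4207] 89.0 [9.  3.8] 37 [182. 168.]
[ 0.5004 -0.4043] -6.1 [141.7   1.4] 177 [203. 179.]
[ 0.5122 -0.4602] 57.1 [16.2  2.1] 35 [145. 201.]
```

View pics/w13.png

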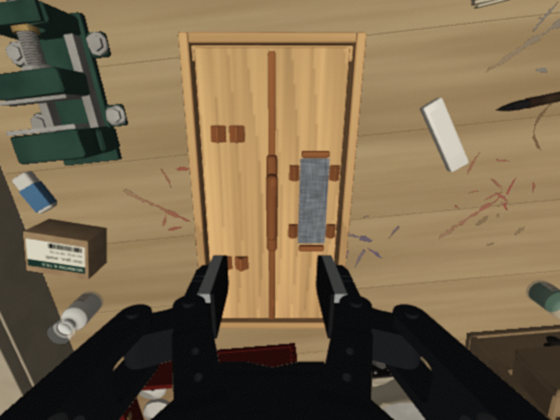

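The tray is seated with even gaps all round; the bed is at (313,200) and the V-rests at (228,133) and (235,263). Measured tray centre is (0.5266, -0.3448), which matches the box. Next is the black stick.

carry_out:
  linear:
    - [0.14,0.97,0]
    - [0.14,0.97,0]
    - [0.14,0.97,0]
    - [0.14,0.97,0]
    - [0.14,0.97,0]
    - [0.14,0.97,0]
    - [0.14,0.97,0]
    - [0.14,0.97,0]
    - [0.14,0.97,0]
    - [0.14,0.97,0]
    - [0.14,0.97,0]
    - [0.14,0.97,0]
  rotation:
    - [0,0,-0.676]
    - [0,0,-0.676]
    - [0,0,-0.676]
    - [0,0,-0.676]
    - [0,0,-0.676]
    - [0,0,-0.676]
    - [0,0,-0.676]
    - [0,0,-0.676]
    - [0,0,-0.676]
    - [0,0,-0.676]
    - [0,0,-0.676]
    - [0,0,-0.676]
  grip: [-0.1,-0.1,-0.1,-0.1,-0.1,-0.1,-0.1,-0.1,-0.1,-0.1,-0.1,-0.1]

```text
time: 38.25
ee_pos: [0.5593, -0.1128, 0.1669]
tcp_rot: [-179.9, -0.0, 108.9]
wrist_force: [0.1, -0.5, -0.6]
opening: 0.0472
grasp_force: 0.0
```

carry_out:
  linear:
    - [0.14,0.97,0]
    - [0.14,0.97,0]
    - [0.14,0.97,0]
    - [0.14,0.97,0]
    - [0.14,0.97,0]
    - [0.14,0.97,0]
    - [0,0,0]
    - [0,0,0]
    - [0,0,0]
  rotation:
    - [0,0,-0.676]
    - [0,0,-0.676]
    - [0,0,-0.676]
    - [0,0,-0.676]
    - [0,0,-0.676]
    - [0,0,-0.676]
    - [0,0,0]
    - [0,0,0]
    - [0,0,0]
  grip: [-0.1,-0.1,-0.1,-0.1,-0.1,-0.1,-0.1,-0.1,-0.1]

```text
time: 39.15
ee_pos: [0.5762, 0.0022, 0.1674]
tcp_rot: [-180.0, 0.0, 76.7]
wrist_force: [0.1, -0.2, 1.3]
opening: 0.0466
grasp_force: 0.0
```

```bash
python3 -c "
from look import *
look('stick',(.5765,.003,.005),.006,'dark',half=60,save='pics/w14.png')"
```

```text
t 39.2 tcp [0.5763 0.002  0.1675] [-1.7998e+02  4.0000e-02  7.6660e+01] pred px 272 192
stick [0.5786 0.0039] ang 76.5 ext [71.5 17.9] 1212 [265. 157.] [282. 224.]
```

carry_out:
  linear:
    - [0.06,0.08,-1]
    - [0,0,-1]
    - [0,0,-1]
    - [0,0,-1]
    - [0,0,-1]
    - [0,0,-1]
    - [0,0,-1]
    - [0,0,-0.55]
    - [0,0,-0.3]
    - [0,0,0]
    - [0,0,0]
  rotation:
    - [0,0,0]
    - [0,0,0]
    - [0,0,0]
    - [0,0,0]
    - [0,0,0]
    - [0,0,0]
    - [0,0,0]
    - [0,0,0]
    - [0,0,0]
    - [0,0,0]
    - [0,0,0]
  grip: [-0.1,-0.1,-0.1,-0.1,-0.1,-0.1,-0.1,-0.1,-0.1,-0.1,-0.1]

```text
time: 40.3
ee_pos: [0.5781, 0.0042, 0.0117]
tcp_rot: [179.9, 0.0, 76.6]
wrist_force: [-0.0, -1.0, -0.5]
opening: 0.0471
grasp_force: 0.0
```

carry_out:
  linear:
    - [0,0,0]
    - [0,0,0]
    - [0,0,0]
    - [0,0,0]
    - [0,0,0]
    - [0,0,0]
  rotation:
    - [0,0,0]
    - [0,0,0]
    - [0,0,0]
    - [0,0,0]
    - [0,0,0]
    - [0,0,0]
  grip: [1,1,1,1,1,1]
  grip_force: 40

```text
time: 40.9
ee_pos: [0.5782, 0.0044, 0.0118]
tcp_rot: [179.9, 0.0, 76.6]
wrist_force: [-1.5, -0.2, 5.5]
opening: 0.0174
grasp_force: 39.6
```

carry_out:
  linear:
    - [0,0,0.5]
    - [0,0,1]
    - [0,0,1]
    - [0,0,1]
    - [0,0,1]
    - [0,0,1]
    - [-0.14,-0.92,0]
    - [-0.14,-0.92,0]
    - [-0.14,-0.92,0]
    - [-0.14,-0.92,0]
    - [-0.14,-0.92,0]
    - [-0.14,-0.92,0]
  rotation:
    - [0,0,0]
    - [0,0,0]
    - [0,0,0]
    - [0,0,0]
    - [0,0,0]
    - [0,0,0]
    - [0,0,0.716]
    - [0,0,0.716]
    - [0,0,0.716]
    - [0,0,0.716]
    - [0,0,0.716]
    - [0,0,0.716]
  grip: [1,1,1,1,1,1,1,1,1,1,1,1]

```text
time: 42.1
ee_pos: [0.5606, -0.1067, 0.1213]
tcp_rot: [180.0, 0.0, 111.2]
wrist_force: [-0.4, -0.1, 0.7]
opening: 0.0174
grasp_force: 39.1
```

carry_out:
  linear:
    - [-0.14,-0.92,0]
    - [-0.14,-0.92,0]
    - [-0.14,-0.92,0]
    - [-0.14,-0.92,0]
    - [-0.14,-0.92,0]
    - [-0.14,-0.92,0]
    - [-0.14,-0.92,0]
    - [-0.14,-0.92,0]
    - [-0.14,-0.92,0]
    - [-0.14,-0.92,0]
    - [-0.14,-0.92,0]
    - [0,0,0]
  rotation:
    - [0,0,0.716]
    - [0,0,0.716]
    - [0,0,0.716]
    - [0,0,0.716]
    - [0,0,0.716]
    - [0,0,0.716]
    - [0,0,0.716]
    - [0,0,0.716]
    - [0,0,0.716]
    - [0,0,0.716]
    - [0,0,0.716]
    - [0,0,0]
  grip: [1,1,1,1,1,1,1,1,1,1,1,1]

```text
time: 43.3
ee_pos: [0.5295, -0.3101, 0.1211]
tcp_rot: [-180.0, 0.0, 174.0]
wrist_force: [0.8, -0.8, -0.6]
opening: 0.0175
grasp_force: 39.1
```

carry_out:
  linear:
    - [0,0,0]
    - [0,0,0]
  rotation:
    - [0,0,0]
    - [0,0,0]
  grip: [1,1]

```text
time: 43.5
ee_pos: [0.5301, -0.3078, 0.121]
tcp_rot: [180.0, 0.0, 173.9]
wrist_force: [-0.6, -0.1, -0.3]
opening: 0.0176
grasp_force: 39.1
```

```bash
python3 -c "
from rel import *
m=bot.camera_model('wrist');w=bot.camera('wrist');cv2.imwrite('pics/w15.png',w)
o=bot.get_obs();print(o['ee_pos'],o['tcp_rot'],o['time'])
blobs(w,m,.030+.0115,(110,0,420,300))"
```

```text
[ 0.53021022 -0.30770643  0.12099757] [1.79986659e+02 2.39963782e-02 1.73977756e+02] 43.55
[ 0.5    -0.3435] -7.3 [177.4  13.4] 2689 [218. 182.]
[ 0.4557 -0.3098] 22.5 [208.  201.4] 2095 [255. 113.]
[ 0.4622 -0.368 ] -3.4 [14.1 12.8] 358 [175. 138.]
[ 0.4606 -0.3836] -9.6 [13.9 12.3] 348 [153. 138.]
[ 0.4863 -0.3031] 83.3 [22.5  5.9] 266 [270. 162.]
[ 0.4811 -0.4053] -6.2 [198.    1.5] 487 [129. 164.]
[ 0.5853 -0.3812] -21.4 [20.5 13.9] 252 [190. 289.]
[ 0.5835 -0.3967] -13.5 [16.4 12.7] 225 [172. 289.]
[ 0.5047 -0.287 ] -5.0 [13.8  8.8] 217 [295. 184.]
[ 0.5009 -0.3224] -6.4 [13.7  8.4] 214 [247. 185.]
[ 0.5478 -0.3262] -16.6 [36.   8.6] 124 [250. 242.]
[ 0.5706 -0.3102] -18.2 [12.3  7.9] 81 [273. 266.]
[ 0.5559 -0.3086] 56.7 [7.5 6. ] 51 [273. 249.]
[ 0.5961 -0.3135] -5.8 [5.9 6.7] 52 [272. 293.]
```

View pics/w15.png

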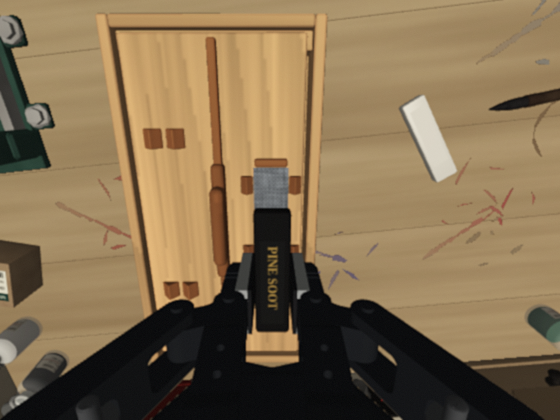

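The stick is held flat at (272,270) and lined up with the bed (270,185).

carry_out:
  linear:
    - [0.02,0,-1]
    - [0,0,-1]
    - [0,0,-0.7]
    - [0,0,-0.4]
    - [0,0,-0.2]
    - [0,0,-0.15]
    - [0,0,0]
  rotation:
    - [0,0,0]
    - [0,0,0]
    - [0,0,0]
    - [0,0,0]
    - [0,0,0]
    - [0,0,0]
    - [0,0,0]
  grip: [1,1,1,1,1,1,1]

```text
time: 44.25
ee_pos: [0.5306, -0.3085, 0.0521]
tcp_rot: [-180.0, 0.0, 174.0]
wrist_force: [1.8, 0.5, -0.3]
opening: 0.0173
grasp_force: 39.1
```

carry_out:
  linear:
    - [0,0,-0.05]
    - [0,0,-0.05]
    - [0,0,0]
  rotation:
    - [0,0,0]
    - [0,0,0]
    - [0,0,0]
  grip: [1,1,1]

```text
time: 44.55
ee_pos: [0.5305, -0.3085, 0.05]
tcp_rot: [-180.0, 0.0, 174.0]
wrist_force: [0.2, 0.3, -0.5]
opening: 0.0174
grasp_force: 39.1
```

carry_out:
  linear:
    - [0,0,-0.05]
    - [0,0,0]
  rotation:
    - [0,0,0]
    - [0,0,0]
  grip: [1,1]

```text
time: 44.75
ee_pos: [0.5306, -0.3085, 0.0498]
tcp_rot: [-180.0, 0.1, 174.0]
wrist_force: [-2.2, 1.0, 6.1]
opening: 0.0172
grasp_force: 39.8
```

carry_out:
  linear:
    - [0,0,0]
    - [0,0,0]
    - [0,0,0]
    - [0,0,0.3]
    - [0,0,0.6]
    - [0,0,1]
    - [0,0,1]
    - [0,0,1]
    - [0,0,1]
    - [0,0,1]
    - [0,0,0]
    - [0,0,0]
  rotation:
    - [0,0,0]
    - [0,0,0]
    - [0,0,0]
    - [0,0,0]
    - [0,0,0]
    - [0,0,0]
    - [0,0,0]
    - [0,0,0]
    - [0,0,0]
    - [0,0,0]
    - [0,0,0]
    - [0,0,0]
  grip: [0.3,0.3,0.3,0.3,0.3,0.3,0.3,0.3,0.3,0.3,0.3,0.3]

```text
time: 45.95
ee_pos: [0.5307, -0.3086, 0.1674]
tcp_rot: [-180.0, 0.1, 174.0]
wrist_force: [-0.8, -1.0, -1.5]
opening: 0.0294
grasp_force: 0.0
```

```bash
python3 -c "
from rel import *
look('stick',(.5306,-.3076,.045),.045,'dark',half=70,save='pics/w16.png')
m=bot.camera_model('wrist');blobs(cv2.imread('pics/w16.png'),m,.030+.0115,(110,0,420,300))"
```

```text
t 46.0 tcp [ 0.5303 -0.3084  0.1665] [1.7999e+02 1.0000e-02 1.7401e+02] pred px 272 202
stick [ 0.5326 -0.3076] ang -6.0 ext [73.7 18.6] 1604 [261. 166.] [282. 243.]
[ 0.4934 -0.3423] -6.6 [173.7  12.3] 2033 [228. 162.]
[ 0.4682 -0.3228] 3.3 [250.  164.7] 1848 [245. 127.]
[ 0.4618 -0.3676] -11.3 [14.5 12.8] 257 [193. 132.]
[ 0.46   -0.3832] -3.1 [13.6 12.7] 249 [174. 132.]
[ 0.4855 -0.3025] 84.2 [22.6  5.2] 184 [272. 152.]
[ 0.5843 -0.3805] -10.0 [15.8 12.7] 175 [203. 261.]
[ 0.5824 -0.3961] -16.6 [15.4 12.5] 164 [187. 261.]
[ 0.504  -0.2867] -7.2 [13.5  9. ] 159 [292. 171.]
[ 0.5004 -0.3221] -6.5 [13.5  8.1] 154 [252. 171.]
[ 0.5592 -0.2925] -3.4 [14.4  8.7] 139 [291. 229.]
[ 0.5747 -0.3118] 84.8 [23.1  7.4] 140 [272. 246.]
[ 0.5553 -0.3276] -8.5 [14.5  7.8] 128 [253. 229.]
[ 0.5249 -0.4357] 56.1 [41.2  4.3] 124 [133. 210.]
[ 0.5421 -0.4345] -80.1 [11.   2.9] 33 [139. 227.]
```

carry_out:
  linear:
    - [-0.24,0.93,0.25]
    - [-0.24,0.93,0.25]
    - [-0.24,0.93,0.25]
    - [-0.24,0.93,0.25]
    - [-0.24,0.93,0.25]
    - [-0.24,0.93,0.25]
    - [-0.24,0.93,0.25]
    - [-0.24,0.93,0.25]
    - [-0.24,0.93,0.25]
    - [-0.24,0.93,0.25]
    - [-0.24,0.93,0.25]
    - [-0.24,0.93,0.25]
  rotation:
    - [0,0,-0.61]
    - [0,0,-0.61]
    - [0,0,-0.61]
    - [0,0,-0.61]
    - [0,0,-0.61]
    - [0,0,-0.61]
    - [0,0,-0.61]
    - [0,0,-0.61]
    - [0,0,-0.61]
    - [0,0,-0.61]
    - [0,0,-0.61]
    - [0,0,-0.61]
  grip: [0.2,0.2,0.2,0.2,0.2,0.2,0.2,0.2,0.2,0.2,0.2,0.2]

```text
time: 47.2
ee_pos: [0.4722, -0.0844, 0.2259]
tcp_rot: [-179.9, -0.0, 115.2]
wrist_force: [0.4, 0.6, -0.7]
opening: 0.0343
grasp_force: 0.0
```

carry_out:
  linear:
    - [-0.24,0.93,0.25]
    - [-0.24,0.93,0.25]
    - [-0.24,0.93,0.25]
    - [-0.24,0.93,0.25]
    - [0,0,0]
    - [0,0,0]
    - [0,0,0]
  rotation:
    - [0,0,-0.61]
    - [0,0,-0.61]
    - [0,0,-0.61]
    - [0,0,-0.61]
    - [0,0,0]
    - [0,0,0]
    - [0,0,0]
  grip: [0.2,0.2,0.2,0.2,0.2,0.2,0.2]

```text
time: 47.9
ee_pos: [0.4536, -0.0113, 0.2461]
tcp_rot: [-179.9, 0.0, 96.0]
wrist_force: [-0.3, -1.1, 0.5]
opening: 0.034
grasp_force: 0.0
```

```bash
python3 -c "
from rel import *
m=bot.camera_model('wrist');im=bot.camera('wrist');cv2.imwrite('pics/w17.png',im);o=bot.get_obs();print(o['ee_pos'],o['tcp_rot'],o['time'])
u,v=px(m,(.4547,-.0117,.005));print(u,v)
for th in(70,95,110):
  k=((im.max(2)<th)*255).astype(np.uint8)
  for q in comp(k,(int(u)-40,40,int(u)+40,300)):
    w=world(m,q,.005);d=np.array([np.cos(np.radians(w[1])),np.sin(np.radians(w[1]))])
    s=np.array([onz(m,*p,.005)[:2] for p in q])@d;c0=w[0]@d;print(th,w,q.min(0),q.max(0),(s.min()-c0)*1e3,(s.max()-c0)*1e3,'mid',w[0]+d*((s.min()+s.max())/2-c0))"
```

```text
[ 0.45362078 -0.01137802  0.24612661] [-1.79948344e+02  2.20184629e-02  9.59572733e+01] 47.95
272.2320333850473 176.5122193696217
70 (array([ 0.45533365, -0.00256713]), np.float64(-83.97971760532477), array([0.21458888, 0.00689496]), 970) [271.  86.] [277. 254.] -98.97672907305366 119.81465348345536 mid [ 0.4564264  -0.01292863]
95 (array([ 0.45552903, -0.00089979]), np.float64(-84.16458932193083), array([0.21615155, 0.00778248]), 1085) [271.  86.] [277. 255.] -97.34426253343148 123.01625322660428 mid [ 0.45683408 -0.01366927]
110 (array([ 0.45571623, -0.0019633 ]), np.float64(-84.10092549458852), array([0.21792993, 0.00809837]), 1111) [270.  86.] [277. 256.] -98.42060249844754 123.50475277115031 mid [ 0.45700526 -0.01443896]
```

View pics/w17.png

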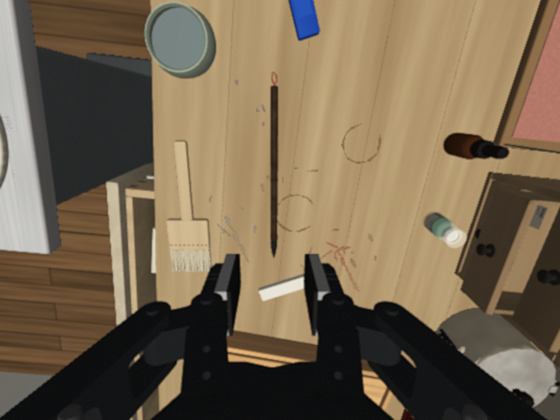

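The picture shows the dark brush body from (274,86) to (274,255), with a small hanging loop up to (274,72). The loop brings the length to about 240 mm, so I'll grasp at about (0.4555, -0.007).

carry_out:
  linear:
    - [0.1,0.22,-1]
    - [0,0,-1]
    - [0,0,-1]
    - [0,0,-1]
    - [0,0,-1]
    - [0,0,-1]
    - [0,0,-1]
    - [0,0,-1]
    - [0,0,-1]
    - [0,0,-1]
    - [0,0,-1]
    - [0,0,-0.5]
  rotation:
    - [0,0,0]
    - [0,0,0]
    - [0,0,0]
    - [0,0,0]
    - [0,0,0]
    - [0,0,0]
    - [0,0,0]
    - [0,0,0]
    - [0,0,0]
    - [0,0,0]
    - [0,0,0]
    - [0,0,0]
  grip: [0.2,0.2,0.2,0.2,0.2,0.2,0.2,0.2,0.2,0.2,0.2,0.2]

```text
time: 49.15
ee_pos: [0.4546, -0.007, 0.0148]
tcp_rot: [-179.9, 0.0, 95.9]
wrist_force: [-0.9, -0.4, 0.2]
opening: 0.0344
grasp_force: 0.0
```

carry_out:
  linear:
    - [0,0,-0.25]
    - [0,0,0]
    - [0,0,0]
    - [0,0,0]
    - [0,0,0]
    - [0,0,0]
    - [0,0,0]
  rotation:
    - [0,0,0]
    - [0,0,0]
    - [0,0,0]
    - [0,0,0]
    - [0,0,0]
    - [0,0,0]
    - [0,0,0]
  grip: [0.2,0.2,1,1,1,1,1]
  grip_force: 40

```text
time: 49.85
ee_pos: [0.4563, -0.0065, 0.0128]
tcp_rot: [179.9, 0.0, 95.9]
wrist_force: [-0.9, 0.4, 6.5]
opening: 0.0072
grasp_force: 39.3
```

carry_out:
  linear:
    - [0,0,0.5]
    - [0,0,1]
    - [0,0,1]
    - [0,0,1]
    - [0,0,1]
    - [0,0,1]
    - [0.165,-0.94,0]
    - [0.165,-0.94,0]
    - [0.165,-0.94,0]
    - [0.165,-0.94,0]
    - [0.165,-0.94,0]
    - [0.165,-0.94,0]
  rotation:
    - [0,0,0]
    - [0,0,0]
    - [0,0,0]
    - [0,0,0]
    - [0,0,0]
    - [0,0,0]
    - [0,0,0.488]
    - [0,0,0.488]
    - [0,0,0.488]
    - [0,0,0.488]
    - [0,0,0.488]
    - [0,0,0.488]
  grip: [1,1,1,1,1,1,1,1,1,1,1,1]

```text
time: 51.05
ee_pos: [0.4756, -0.12, 0.1225]
tcp_rot: [180.0, 0.0, 119.5]
wrist_force: [0.3, -0.5, 0.8]
opening: 0.007
grasp_force: 39.4
```

carry_out:
  linear:
    - [0.165,-0.94,0]
    - [0.165,-0.94,0]
    - [0.165,-0.94,0]
    - [0.165,-0.94,0]
    - [0.165,-0.94,0]
    - [0.165,-0.94,0]
    - [0.165,-0.94,0]
    - [0.165,-0.94,0]
    - [0.165,-0.94,0]
    - [0.165,-0.94,0]
    - [0.165,-0.94,0]
    - [0.165,-0.94,0]
  rotation:
    - [0,0,0.488]
    - [0,0,0.488]
    - [0,0,0.488]
    - [0,0,0.488]
    - [0,0,0.488]
    - [0,0,0.488]
    - [0,0,0.488]
    - [0,0,0.488]
    - [0,0,0.488]
    - [0,0,0.488]
    - [0,0,0.488]
    - [0,0,0.488]
  grip: [1,1,1,1,1,1,1,1,1,1,1,1]

```text
time: 52.25
ee_pos: [0.5152, -0.3456, 0.1224]
tcp_rot: [180.0, 0.0, 166.4]
wrist_force: [-0.1, 0.5, -0.4]
opening: 0.0074
grasp_force: 39.4
```

carry_out:
  linear:
    - [0.165,-0.94,0]
    - [0.165,-0.94,0]
    - [0,0,0]
    - [0,0,0]
    - [0,0,0]
  rotation:
    - [0,0,0.488]
    - [0,0,0.488]
    - [0,0,0]
    - [0,0,0]
    - [0,0,0]
  grip: [1,1,1,1,1]

```text
time: 52.75
ee_pos: [0.5216, -0.3818, 0.1221]
tcp_rot: [180.0, 0.0, 174.0]
wrist_force: [-0.1, 0.2, 0.2]
opening: 0.0073
grasp_force: 39.4
```

```bash
python3 -c "
from rel import *
m=bot.camera_model('wrist');w=bot.camera('wrist');cv2.imwrite('pics/w18.png',w)
o=bot.get_obs();print(o['ee_pos'],o['tcp_rot'],o['time'])
blobs(w,m,.030+.0115,(200,0,420,300))
k=((w.max(2)<60)*255).astype(np.uint8)
for q in comp(k,(220,0,330,225)):print(world(m,q,o['ee_pos'][2]-.0128+.005),q.min(0),q.max(0))"
```

```text
[ 0.52165796 -0.38170715  0.1220993 ] [1.79988031e+02 2.55897941e-02 1.73993902e+02] 52.8
[ 0.5198 -0.3439] -4.8 [187.9  13. ] 2079 [319. 209.]
[ 0.5052 -0.2821] -7.0 [182.1  15.1] 1658 [401. 181.]
[ 0.4273 -0.3689] -34.9 [219.6 106.5] 1685 [277.  80.]
[ 0.5009 -0.323 ] -5.5 [13.1  8.4] 196 [346. 185.]
[ 0.4617 -0.3855] 5.0 [28.5 10.1] 227 [256. 141.]
[ 0.5562 -0.3288] -5.2 [13.5  8.4] 161 [340. 252.]
[ 0.4626 -0.3654] -6.1 [13.5  5.1] 154 [284. 139.]
[ 0.4862 -0.3043] 82.8 [22.5  6.2] 137 [371. 163.]
[ 0.5259 -0.3039] -6.6 [14.7  4.6] 93 [372. 214.]
[ 0.5741 -0.3129] 85.8 [23.4  5.7] 96 [360. 270.]
[ 0.5432 -0.3059] -4.8 [11.2  4.6] 63 [369. 235.]
[ 0.5531 -0.3066] -0.4 [6.4 4. ] 29 [368. 246.]
[ 0.4201 -0.3771] -7.6 [23.1  1.2] 39 [261.  76.]
(array([ 0.45533947, -0.37402178]), np.float64(-5.677824065279992), array([0.07689923, 0.00836998]), 2845) [262.  57.] [280. 224.]
```

View pics/w18.png

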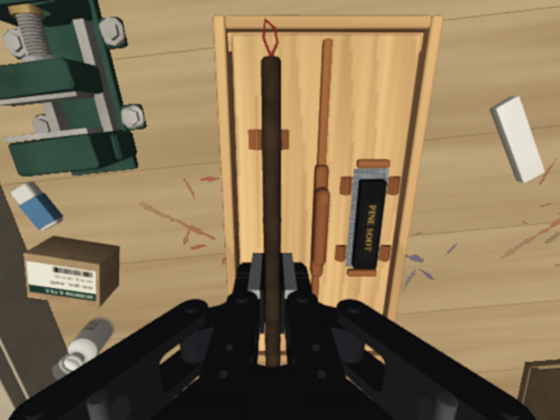

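The brush is held lengthwise over the Vs: handle end at (271,57), V-block pair at (268,139). The stick lies in its bed at (370,225). Lowering now.

carry_out:
  linear:
    - [0.03,-0.02,-1]
    - [0,0,-1]
    - [0,0,-0.7]
    - [0,0,-0.4]
    - [0,0,-0.2]
    - [0,0,-0.1]
    - [0,0,0]
  rotation:
    - [0,0,0]
    - [0,0,0]
    - [0,0,0]
    - [0,0,0]
    - [0,0,0]
    - [0,0,0]
    - [0,0,0]
  grip: [1,1,1,1,1,1,1]

```text
time: 53.5
ee_pos: [0.5225, -0.3829, 0.0543]
tcp_rot: [-180.0, 0.1, 174.0]
wrist_force: [0.4, 0.2, -0.2]
opening: 0.007
grasp_force: 39.3
```

carry_out:
  linear:
    - [0,0,-0.05]
    - [0,0,-0.05]
    - [0,0,0]
  rotation:
    - [0,0,0]
    - [0,0,0]
    - [0,0,0]
  grip: [1,1,1]

```text
time: 53.8
ee_pos: [0.5226, -0.3835, 0.0528]
tcp_rot: [-179.9, 0.1, 174.0]
wrist_force: [-0.2, -1.7, 4.6]
opening: 0.0069
grasp_force: 39.8
```

carry_out:
  linear:
    - [0,0,0]
    - [0,0,0]
    - [0,0,0]
    - [0,0,0]
    - [0,0,0.2]
    - [0,0,0.5]
    - [0,0,1]
    - [0,0,1]
    - [0,0,1]
    - [0,0,1]
    - [0,0,1]
    - [0,0,0]
  rotation:
    - [0,0,0]
    - [0,0,0]
    - [0,0,0]
    - [0,0,0]
    - [0,0,0]
    - [0,0,0]
    - [0,0,0]
    - [0,0,0]
    - [0,0,0]
    - [0,0,0]
    - [0,0,0]
    - [0,0,0]
  grip: [0.4,0.4,0.4,0.4,0.4,0.4,0.4,0.4,0.4,0.4,0.4,0.4]

```text
time: 55.0
ee_pos: [0.5232, -0.3835, 0.17]
tcp_rot: [-179.8, 0.3, 174.0]
wrist_force: [0.5, -0.7, -1.3]
opening: 0.026
grasp_force: 0.0
```

carry_out:
  linear:
    - [0,0.5,1]
    - [0,0.5,1]
    - [0,0,0]
    - [0,0,0]
    - [0,0,0]
  rotation:
    - [0,0,0]
    - [0,0,0]
    - [0,0,0]
    - [0,0,0]
    - [0,0,0]
  grip: [0.4,0.4,0.4,0.4,0.4]

```text
time: 55.5
ee_pos: [0.522, -0.3629, 0.2043]
tcp_rot: [180.0, -0.1, 174.0]
wrist_force: [0.4, 0.4, -0.7]
opening: 0.026
grasp_force: 0.0
```

```bash
python3 -c "
from rel import *
m=bot.camera_model('wrist');w=bot.camera('wrist');o=bot.get_obs();print(o['ee_pos'],o['time'],o['wrist_force'])
t=bot.camera('top')
k=((w.max(2)<70)*255).astype(np.uint8)
for q in comp(k,(150,0,275,290)):
  r=world(m,q,.044);d=np.array([np.cos(np.radians(r[1])),np.sin(np.radians(r[1]))]);s=(np.array([onz(m,*p,.044)[:2] for p in q])-[.5267,-.345])@[.9945,-.1045]
  print(r,q.min(0),q.max(0),'box-x ends',s.min(),s.max(),'box y',(r[0]-[.5267,-.345])@[.1045,.9945])
cv2.imwrite('pics/c19.png',np.hstack([w[:,100:460],cv2.resize(t[165:305,380:490],None,fx=3,fy=3)]))"
```

```text
[ 0.52189706 -0.36294348  0.20429649] 55.55 [ 0.35129091  0.90666111 -0.35361297]
(array([ 0.55575894, -0.39641406]), np.float64(-12.828721088948214), array([0.21556939, 0.0453227 ]), 2527) [212.  89.] [256. 289.] box-x ends -0.10108937785140575 0.11306502659108687 box y -0.048094623308945206
```

View pics/c19.png

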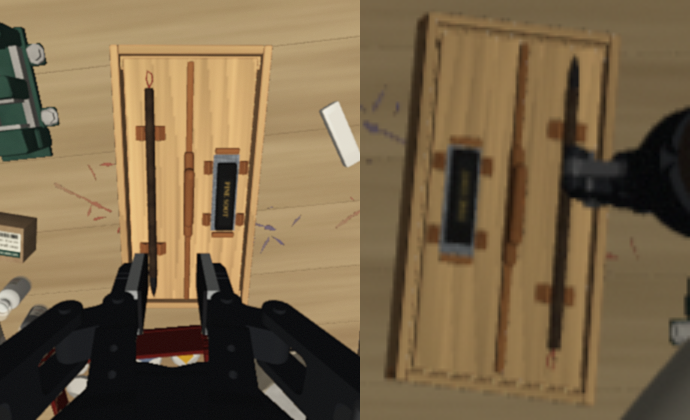

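The brush lies centred in both V-rests and the stick is in its bed. The tray is flush and the gripper is clear, so I'm handing in.

```bash
python3 -c "
from workcell import bot
print(bot.job_done())"
```

```text
the job is handed in; nothing more can be done
None
```

I packed the set and handed it in at 55.6 s; the hand-in returned no verdict. In my last measurements and pictures the stone and rest were in their seats and the tray flush on its ledges, with the stick in its bed and the brush in both V-rests. The jar and bottle were not touched.

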